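Make up the caramel gift sets

ROBOT

A 7-joint arm with a two-finger parallel gripper is mounted at the origin on the work surface. World frame = base frame: x ahead of the robot, y to its left, z up, the work surface at z = 0. Lengths are in m, angles in rad, forces in N, time in s.
With the tool pointing down it reaches from about 0.4 to 0.9 m from the base axis. Payload 5.6 kg.
Tool frame: the origin (TCP) lies at the very end of the fingers, on their centre line; the grasp point (between the pads) lies behind it (arm.hold_point_z is the z of the grasp point in the tool frame, in m); z points along the fingers, y is the line along which they close (so a half turn about z gives the same grasp; the last joint's range is limited). The gripper opens to 92 mm and grips with 3 to 60 N. Pads are 20 mm wide; open, the fingers measure 128 mm over their backs; the gripper's body (75 mm by 189 mm) begins 69 mm behind the grasp point.
Start: joints at [1.09, 0.468, -0.012, 1.603, 0.006, 1.071, -0.056], TCP at [0.276, -0.589, 0.186] pointing down, gripper open.
Joint ranges: [-2.53, 2.53], [-0.31, 2.02], [-1.57, 1.55], [0.28, 2.44], [-1.29, 4.43], [0.15, 1.84], [-2.92, 2.92]. Speed limits (rad/s): [2.57, 2.57, 3.14, 3.14, 3.14, 3.14, 3.14].

INTERFACE

Orientations are given as a unit quaternion [w, x, y, z].
In Python, from plant import arm gives the robot as it stands.
- The arm moves only by the shell command python3 -m pendant 'ROWS' [OPENING]. ROWS is JSON, a list of rows, each an object of numbers: "tx", "ty", "tz": the shift along the tool's x, y, z in mm; "wx", "wy", "wz": the turn, a rotation vector about the tool's x, y, z in degrees. In form: [{"tx": .., "ty": .., "tz": .., "wx": .., "wy": .., "wz": ..}, ...]. A call has 1 to 20 rows; each row shifts and turns the commanded pose from where the row before left it, along the tool's axes as they then stand; what a row does not reach is not made up. A row lasts 1/10 s, in which the tool goes at most 50 mm and 8.59 degrees, less where a joint would pass 70% of its speed; a pose out of reach is approached as far as the arm can. A call with a gripper value outside its range is refused whole. OPENING is the finger opening in mm, from 0 to 91.9, set as the call begins (- or left out, the last holds). The fingers move at their own pace and stop on an object; the grip force is fixed at half the most. Time passes only in rows, so rows that do not move let the fingers close. It gives the time, the measured TCP pose, the force, the opening and the grip force at its end, in the units of the state.
- arm.state(): the state, without advancing time (a new reading comes with each control period).
- arm.grab_frame(name): name is "scene" or "top" or "wrist"; returns a dict with "pixels" (400x640x3 uint8, red, green, blue), "range_z" (400x640 float32, m along the optical axis (not along the pixel's ray), 0 where there is no reading), "fovy" (degrees; the focal length in pixels is half the picture's height over the tangent of half this angle, whatever the lens; pixels are square), "cx", "cy" (the principal point, pixels), "xyz" and "orientation" of the camera in the world. Camera axes: x right, y up, looking along -z (the intrinsics and any distortion apply to the point x, -y, -z); pixel columns grow to the right and rows downward; lengths in m; the calibration is good to about 2 mm. The wrist camera is an equidistant fisheye: a pixel r from the principal point sees the ray r / f radians off the axis. A picture is of the moment at which its call begins.
- arm.finish_job(): hands the job in; it is judged then, once.
The state is a dict: "t": time; "q": joint angles; "joint_vel": joint speeds; "effort": joint torques, N m; "tcp_pos": TCP position; "tcp_rot": TCP orientation; "wrist_force": force on the tool from outside, world axes, zero at the start; "moment": the same for the moment, N m; "width": finger opening in m; "finger_force": force on a finger pad.
Only numpy, scipy, OpenCV 4.12 (cv2) and the standard library are available. Lean on these libraries where they do the work, as an engineer would, in place of code of your own. Each camera call takes 0.05 s, during which the arm holds its last target. There are 200 camera calls.

TASK

Make up the gift sets: slide every caramel tin on the desk (there are two or three) along the table, without lifting or tipping it, until each stands inside a printed circle of its own on the packing mat. Open the sample chest until its lid rests back on its stop, set one sampler box flat on the middle of each tin, then shut the lid fully again. Leave the other things on the desk where they are.

Things in the scene. Friction and masses are not known exactly. Their poses are not given: they have to be found in the camera images.
- tin1: Round flat caramel tin, orange-gold with a brass band and a white disc on top: 96 mm across, 36 mm high, about 0.4 kg, loose, too wide to grip. Origin at the centre of its underside, z up. Only two or three tins are there in a run (None: absent).
- tin2: Round flat caramel tin, orange-gold with a brass band and a white disc on top: 96 mm across, 36 mm high, about 0.4 kg, loose, too wide to grip. Origin at the centre of its underside, z up. Only two or three tins are there in a run (None: absent).
- tin3: Round flat caramel tin, orange-gold with a brass band and a white disc on top: 96 mm across, 36 mm high, about 0.4 kg, loose, too wide to grip. Origin at the centre of its underside, z up. Only two or three tins are there in a run (None: absent).
- circle1 (a point): Centre, on the table, of one of the three printed circles (white ring, 120 mm across, light blue inside) on the thin blue packing mat; the circles stand in a row 135 mm apart. The mat is a print without thickness: tins slide onto it freely. Any tin may go in any circle.
- circle2 (a point): Centre, on the table, of one of the three printed circles (white ring, 120 mm across, light blue inside) on the thin blue packing mat; the circles stand in a row 135 mm apart. The mat is a print without thickness: tins slide onto it freely. Any tin may go in any circle.
- circle3 (a point): Centre, on the table, of one of the three printed circles (white ring, 120 mm across, light blue inside) on the thin blue packing mat; the circles stand in a row 135 mm apart. The mat is a print without thickness: tins slide onto it freely. Any tin may go in any circle.
- sampler1: Small cardboard sampler box with a red band and a yellow dot: 44 x 44 mm, 30 mm high, 60 g, loose; at the start it lies in the closed chest. Origin at the centre of its underside, z up, x and y square to its sides. All three are alike and always there, in a row along the chest's y axis about 57 mm apart; no more are needed than there are tins.
- sampler2: Small cardboard sampler box with a red band and a yellow dot: 44 x 44 mm, 30 mm high, 60 g, loose; at the start it lies in the closed chest. Origin at the centre of its underside, z up, x and y square to its sides. All three are alike and always there, in a row along the chest's y axis about 57 mm apart; no more are needed than there are tins.
- sampler3: Small cardboard sampler box with a red band and a yellow dot: 44 x 44 mm, 30 mm high, 60 g, loose; at the start it lies in the closed chest. Origin at the centre of its underside, z up, x and y square to its sides. All three are alike and always there, in a row along the chest's y axis about 57 mm apart; no more are needed than there are tins.
- chest: Fixed wooden sample chest, 200 x 200 mm, 60 mm high to the rim (70 mm with the lid shut), walls and floor 8 mm thick, standing on the left of the table. Origin at the centre of its underside; +x points to its hinge side (away from the robot), -x to the front.
- lid (a joint): Angle of the chest's dark wooden lid (200 x 200 x 10 mm, 0.2 kg) in rad: 0 shut, 1.75 fully open and resting on its stop, leaning back a little. The hinge is nearly free: the lid falls shut when let go below about 1.5 and falls back onto its stop above about 1.6.
- lid_hinge (a point): Middle of the lid's hinge line, on the chest's far (+x) rim, 60 mm above the table; the hinge line runs along the chest's y axis. The point turns with the lid.
- lid_tab (a point): Grip point on the brass tab that sticks out from the lid's front edge (tab 20 mm wide along the chest's y, 10 mm thick, sticking out 49 mm). The point lies 34 mm beyond the lid's edge, in the middle of the tab: 234 mm from the hinge line and 5 mm above it when shut. It turns with the lid and points up when the lid is open; pinched across its width it can pivot between the fingers.
- label_roll: Bystander: white roll of labels lying flat, 80 mm across, 36 mm high. Origin: centre of its underside.
- marker: Bystander: white marker pen with a black cap lying on the table, 120 mm long, 13 mm high. Origin: under its middle, x along the pen.
- honey_jar: Bystander: amber jar with a yellow cap, 60 mm across, 75 mm high. Origin: centre of its underside.
- mug: Bystander: blue mug, 72 mm across, 75 mm high, with a handle on its +y side. Origin: centre of its underside.
- stapler: Bystander: red stapler, 130 x 32 mm, 41 mm high. Origin: centre of its underside, x along it.
- tape_dispenser: Bystander: black tape dispenser with a clear roll, 120 x 45 mm, 77 mm high. Origin: centre of its underside, x along it.

How it is judged:
On the way, in this order (a step that is already met when the one before it is completed fails the run):
1. The chest's lid is open and rests on its stop (value of joint lid above 1.68 rad), for 0.2 s.
2. Every tin stands in a circle with a sampler box on it (height (world z) of each of tin1, tin2, tin3 below 0.015 m and angle between each of tin1, tin2, tin3's own z axis and vertical below 0.08 rad and (horizontal distance between tin1 and circle1 below 0.015 m or horizontal distance between tin1 and circle2 below 0.015 m or horizontal distance between tin1 and circle3 below 0.015 m) and ((horizontal distance between sampler1 and tin1 below 0.022 m and z of sampler1 in the frame of tin1 between 0.031 and 0.042 m and angle between sampler1's own z axis and vertical below 0.1 rad and contact force between sampler1 and the fingers below 0.05 N) or (horizontal distance between sampler2 and tin1 below 0.022 m and z of sampler2 in the frame of tin1 between 0.031 and 0.042 m and angle between sampler2's own z axis and vertical below 0.1 rad and contact force between sampler2 and the fingers below 0.05 N) or (horizontal distance between sampler3 and tin1 below 0.022 m and z of sampler3 in the frame of tin1 between 0.031 and 0.042 m and angle between sampler3's own z axis and vertical below 0.1 rad and contact force between sampler3 and the fingers below 0.05 N)) and (horizontal distance between tin2 and circle1 below 0.015 m or horizontal distance between tin2 and circle2 below 0.015 m or horizontal distance between tin2 and circle3 below 0.015 m) and ((horizontal distance between sampler1 and tin2 below 0.022 m and z of sampler1 in the frame of tin2 between 0.031 and 0.042 m and angle between sampler1's own z axis and vertical below 0.1 rad and contact force between sampler1 and the fingers below 0.05 N) or (horizontal distance between sampler2 and tin2 below 0.022 m and z of sampler2 in the frame of tin2 between 0.031 and 0.042 m and angle between sampler2's own z axis and vertical below 0.1 rad and contact force between sampler2 and the fingers below 0.05 N) or (horizontal distance between sampler3 and tin2 below 0.022 m and z of sampler3 in the frame of tin2 between 0.031 and 0.042 m and angle between sampler3's own z axis and vertical below 0.1 rad and contact force between sampler3 and the fingers below 0.05 N)) and (horizontal distance between tin3 and circle1 below 0.015 m or horizontal distance between tin3 and circle2 below 0.015 m or horizontal distance between tin3 and circle3 below 0.015 m) and ((horizontal distance between sampler1 and tin3 below 0.022 m and z of sampler1 in the frame of tin3 between 0.031 and 0.042 m and angle between sampler1's own z axis and vertical below 0.1 rad and contact force between sampler1 and the fingers below 0.05 N) or (horizontal distance between sampler2 and tin3 below 0.022 m and z of sampler2 in the frame of tin3 between 0.031 and 0.042 m and angle between sampler2's own z axis and vertical below 0.1 rad and contact force between sampler2 and the fingers below 0.05 N) or (horizontal distance between sampler3 and tin3 below 0.022 m and z of sampler3 in the frame of tin3 between 0.031 and 0.042 m and angle between sampler3's own z axis and vertical below 0.1 rad and contact force between sampler3 and the fingers below 0.05 N))), for 0.2 s.
At the end, for the whole second after the job is handed in: Every tin present stands upright on the table with its centre within 15 mm of the centre of a circle (no two in one), and a sampler box lies flat on it, let go, its centre within 22 mm of the tin's; the chest's lid is shut (under 0.05 rad); tins and boxes are at rest (all of step 2 and value of joint lid below 0.05 rad and linear speed of each of tin1, tin2, tin3, sampler1, sampler2, sampler3 below 0.02 m/s); the robot touches nothing.
It fails at once if A tin is lifted more than 30 mm off the table or tipped over ((height (world z) of tin1 above 0.03 m or angle between tin1's own z axis and vertical above 0.5 rad) or (height (world z) of tin2 above 0.03 m or angle between tin2's own z axis and vertical above 0.5 rad) or (height (world z) of tin3 above 0.03 m or angle between tin3's own z axis and vertical above 0.5 rad)).
It fails at once if A bystander (label roll, marker, jar, mug, stapler, tape dispenser) is moved more than 50 mm (distance of any of label_roll, marker, honey_jar, mug, stapler, tape_dispenser from where it was at the start of the episode above 0.05 m).
Of tin1, tin2, tin3 only 2 to 3 are there at a start; the rules pass over those that are not, and their reading is None.
At some moment in a run one of tin1, tin2, tin3 may be knocked a few centimetres aside while the robot is not near it.
Once in a run the grip may slacken for a moment while it holds something.
It also fails if it takes over 210 s, if anything falls off the work surface, if the arm or the gripper's body presses on something with over 40 N, if the wrist force passes 120 N, or if a joint passes its speed limit or range.

## Working session

There is one attempt and no reset: what is moved stays moved. The work goes in short steps, Python scripts to look and compute and a shell command to move; the robot and the scene stay as the last step left them, time stands still between calls to the robot, and variables do not carry over. Pictures are saved under pics/ and viewed, at most 14 in all, crops included, and the job is handed in when it is done.

```bash
ls; mkdir -p pics; cat > h.py <<'E'
import numpy as np, cv2
from plant import arm
from scipy.spatial.transform import Rotation as R
def rot(q): return R.from_quat([q[1],q[2],q[3],q[0]]).as_matrix()
def grab(n):
    return arm.grab_frame(n)
def world(f):
    """HxWx3 world points for pinhole cam"""
    h,w=f["range_z"].shape; fl=h/2/np.tan(np.radians(f["fovy"])/2)
    v,u=np.mgrid[:h,:w]; z=f["range_z"]
    p=np.stack([(u-f["cx"])/fl*z,-(v-f["cy"])/fl*z,-z],-1)
    P=p@rot(f["orientation"]).T+np.array(f["xyz"]); P[z==0]=np.nan
    return P
def save(f,name): cv2.imwrite("pics/"+name,f["pixels"][:,:,::-1])
E
python3 - <<'E'
from h import *
for n in ["top","scene"]:
    f=grab(n); save(f,n+"0.png"); np.savez("pics/"+n+"0.npz",**f)
    print(n,f["fovy"],f["cx"],f["cy"],f["xyz"],f["orientation"],[k for k in f])
s=arm.state(); print(s["tcp_pos"],s["tcp_rot"],s["t"],arm.hold_point_z,s["width"])
E
```

```text
pics
top 44.95377800920226 327.2560832563797 201.28259248486015 [ 0.40972398 -0.06949146  1.52578212] [-0.70048282 -0.04729929  0.03247677  0.71135917] ['pixels', 'range_z', 'fovy', 'cx', 'cy', 'xyz', 'orientation']
scene 47.9452481326185 315.5920131914566 199.73393514555192 [1.03606799 0.74926804 1.01274389] [0.24578685 0.1024273  0.36529573 0.8919958 ] ['pixels', 'range_z', 'fovy', 'cx', 'cy', 'xyz', 'orientation']
[ 0.27523107 -0.58823644  0.18563836] [-7.48412374e-04  9.76141955e-01  2.17131908e-01 -2.39306414e-04] 0.1 -0.0187 0.09220028609153587
```

View pics/top0.png

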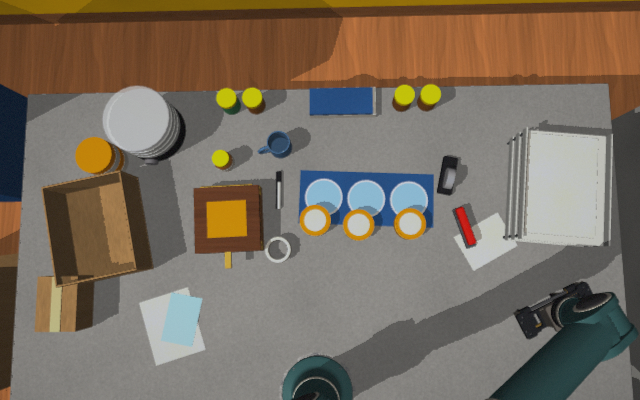

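View pics/scene0.png

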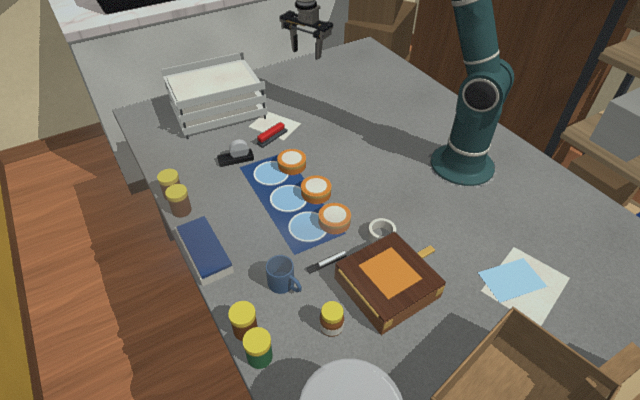

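Top view: tins at (315,220), (359,225), (410,223); circles at (323,198), (366,198), (409,200). The chest is at (228,219) with its tab at (228,260), the roll at (278,249) and the marker at (279,190).

```bash
cat >> h.py <<'E'
from scipy.optimize import least_squares
def planepts(f,uv,z):
    fl=200/np.tan(np.radians(f["fovy"])/2); uv=np.atleast_2d(uv).astype(float)
    d=np.stack([(uv[:,0]-f["cx"])/fl,-(uv[:,1]-f["cy"])/fl,-np.ones(len(uv))],-1)@rot(f["orientation"]).T
    c=np.array(f["xyz"]); return c+d*((z-c[2])/d[:,2])[:,None]
def pix(f,p):
    fl=200/np.tan(np.radians(f["fovy"])/2); q=(np.atleast_2d(p)-f["xyz"])@rot(f["orientation"])
    return np.stack([f["cx"]-fl*q[:,0]/q[:,2],f["cy"]+fl*q[:,1]/q[:,2]],-1)
def tins(f):
    """white disc on tins: centroid -> plane z=.036 (needs orange surround)"""
    P=world(f); hsv=cv2.cvtColor(f["pixels"],cv2.COLOR_RGB2HSV)
    m=((P[...,2]>.022)&(P[...,2]<.048)&(hsv[...,0]>8)&(hsv[...,0]<26)&(hsv[...,1]>120)&(hsv[...,2]>80)).astype(np.uint8)
    out=[]
    for c in cv2.findContours(m,cv2.RETR_EXTERNAL,cv2.CHAIN_APPROX_NONE)[0]:
        if cv2.contourArea(c)<300: continue
        w=planepts(f,c[:,0],.036)[:,:2]
        r=least_squares(lambda p:np.hypot(*(w-p[:2]).T)-p[2],[*w.mean(0),.048],loss="soft_l1",f_scale=.002).x
        out.append(r)
    return np.array(out)
E
python3 - <<'E'
from h import *
np.set_printoptions(precision=4,suppress=True)
f=dict(np.load("pics/top0.npz")); P=world(f); hsv=cv2.cvtColor(f["pixels"],cv2.COLOR_RGB2HSV)
print("table z",np.nanmedian(P[300:320,230:280,2]))
print("tins",tins(f)); 
m=((hsv[...,0]>95)&(hsv[...,0]<125)&(hsv[...,1]>70)&(abs(P[...,2])<.02)); m[:165]=0;m[232:]=0;m[:,:290]=0;m[:,440:]=0
m0=m|((P[...,2]<.02)&False)
lb=((hsv[...,0]>90)&(hsv[...,0]<120)&(hsv[...,1]<140)&(hsv[...,1]>25)&(hsv[...,2]>180)&(P[...,2]<.012)).astype(np.uint8)
lb[:165]=0;lb[232:]=0;lb[:,:290]=0;lb[:,440:]=0
for c in cv2.findContours(lb,0,cv2.CHAIN_APPROX_NONE)[0]:
    if cv2.contourArea(c)<150: continue
    w=planepts(f,c[:,0],0)[:,:2]
    k=w[:,0]>np.percentile(w[:,0],45); w=w[k]
    r=least_squares(lambda p:np.hypot(*(w-p[:2]).T)-p[2],[*w.mean(0),.055],loss="soft_l1",f_scale=.002).x
    print("circle",r)
mm=m.astype(np.uint8)
ys,xs=np.nonzero(mm); w=planepts(f,np.c_[xs,ys],0); print("mat",w.min(0),w.max(0),cv2.minAreaRect((w[:,:2]*1000).astype(np.float32)))
# chest lid
for name,mk,z in [("lid",(P[...,2]>.06)&(P[...,2]<.08)&(P[...,1]>.1)&(P[...,1]<.42)&(P[...,0]<.7),.07),
  ("roll",(P[...,2]>.025)&(P[...,2]<.045)&(hsv[...,1]<40)&(np.indices(P.shape[:2])[1]<300)&(np.indices(P.shape[:2])[1]>262)&(np.indices(P.shape[:2])[0]>230),.036)]:
    k=cv2.morphologyEx(mk.astype(np.uint8),cv2.MORPH_OPEN,np.ones((3,3)))
    for c in cv2.findContours(k,0,cv2.CHAIN_APPROX_NONE)[0]:
        if cv2.contourArea(c)<80: continue
        w=planepts(f,c[:,0],z)[:,:2]; print(name,cv2.minAreaRect((w*1000).astype(np.float32)))
g=(hsv[...,0]>15)&(hsv[...,0]<32)&(hsv[...,1]>90); g[:253]=0; g[275:]=0; g[:,:215]=0; g[:,245:]=0
ys,xs=np.nonzero(g); w=planepts(f,np.c_[xs,ys],.07); print("tab",len(xs),cv2.minAreaRect((w[:,:2]*1000).astype(np.float32)),np.nanmedian(P[g][:,2]))
for n,u,v in [("marker",279,190),("jar",221,159),("mug",278,144),("stap",465,227),("tape",448,175)]: print(n,P[v,u])
E
```

```text
table z 9.877177601824716e-05
tins [[ 0.505  -0.1337  0.0466]
 [ 0.5059 -0.2918  0.0471]
 [ 0.5214 -0.0002  0.0468]]
circle [ 0.5833 -0.2948  0.0556]
circle [ 0.5921 -0.1604  0.0541]
circle [ 0.5974 -0.0248  0.0551]
mat [ 0.4961 -0.3763  0.    ] [0.6852 0.0549 0.    ] ((590.4864501953125, -161.46624755859375), (425.039306640625, 170.0838623046875), 87.1230697631836)
lid ((504.6601867675781, 264.5589599609375), (252.7592315673828, 200.90176391601562), 2.3802692890167236)
roll ((432.3582458496094, 115.7294921875), (77.25386047363281, 76.50460052490234), 89.20286560058594)
tab 98 ((401.1512145996094, 260.5875549316406), (44.948848724365234, 18.089664459228516), 0.5575700402259827) 0.07046544151157752
marker [0.6199 0.1132 0.0136]
jar [0.7106 0.2841 0.0737]
mug [0.7697 0.1167 0.0083]
stap [ 0.4921 -0.4586  0.0433]
tape [ 0.6478 -0.4056  0.0783]
```

```bash
cat >> h.py <<'E'
def plan(x,y,z,yaw,tilt=0):
    """rows needed: rotation vec (tool, deg), then shift in the turned tool frame (mm). yaw: heading of tool x; tilt: about tool y (deg)"""
    s=arm.state(); c=rot(s["tcp_rot"])
    D=(R.from_euler("z",yaw,degrees=True)*R.from_euler("x",180,degrees=True)*R.from_euler("y",tilt,degrees=True)).as_matrix()
    rv=np.degrees(R.from_matrix(c.T@D).as_rotvec()); d=np.array([x,y,z])-s["tcp_pos"]
    print("t",round(s["t"],1),"tcp",np.round(s["tcp_pos"],4),"w",np.round(s["width"],4),"F",np.round(s["wrist_force"],1),"grip",np.round(s["finger_force"],1))
    print("rot",np.round(rv,1),"shift after rot",np.round(1000*D.T@d,1))
E
python3 -m pendant '[{"wz":7.2},{"wz":7.2},{"wz":7.2},{"wz":7.2},{"wz":7.2},{"wz":7.2}]' 56; python3 -c "
from h import *
plan(.452,.023,.08,-18)"
```

```text
t 0.1 tcp [ 0.2752 -0.5882  0.1856] w 0.0922 F [-0.9  0.4 -0.2] grip 0.0
rot [-0.1  0.  43.1] shift after rot [ -20.8 -635.9  105.6]validation failed for argument at $[0]...
```

```bash
python3 -m pendant '[{"tx":0,"ty":0,"tz":0,"wx":0,"wy":0,"wz":7.2},{"tx":0,"ty":0,"tz":0,"wx":0,"wy":0,"wz":7.2},{"tx":0,"ty":0,"tz":0,"wx":0,"wy":0,"wz":7.2},{"tx":0,"ty":0,"tz":0,"wx":0,"wy":0,"wz":7.2},{"tx":0,"ty":0,"tz":0,"wx":0,"wy":0,"wz":7.2},{"tx":0,"ty":0,"tz":0,"wx":0,"wy":0,"wz":7.1}]' 56; python3 -c "
from h import *
plan(.452,.023,.08,-18)"
```

```text
t: 0.7
tcp_pos: [0.2754, -0.5884, 0.186]
tcp_rot: [-0.0, 0.987, -0.159, -0.0]
wrist_force: [0.1, -0.5, -0.1]
width: 0.0561
finger_force: 0.0
t 0.7 tcp [ 0.2754 -0.5884  0.186 ] w 0.0561 F [ 0.1 -0.5 -0.1] grip 0.0
rot [-0.   0.  -0.3] shift after rot [ -20.9 -636.   106. ]
```

```bash
python3 -m pendant '[{"tx":-1.3,"ty":-40,"tz":6,"wx":0,"wy":0,"wz":0},{"tx":-1.3,"ty":-40,"tz":6,"wx":0,"wy":0,"wz":0},{"tx":-1.3,"ty":-40,"tz":6,"wx":0,"wy":0,"wz":0},{"tx":-1.3,"ty":-40,"tz":6,"wx":0,"wy":0,"wz":0},{"tx":-1.3,"ty":-40,"tz":6,"wx":0,"wy":0,"wz":0},{"tx":-1.3,"ty":-40,"tz":6,"wx":0,"wy":0,"wz":0},{"tx":-1.3,"ty":-40,"tz":6,"wx":0,"wy":0,"wz":0},{"tx":-1.3,"ty":-40,"tz":6,"wx":0,"wy":0,"wz":0},{"tx":-1.3,"ty":-40,"tz":6,"wx":0,"wy":0,"wz":0},{"tx":-1.3,"ty":-40,"tz":6,"wx":0,"wy":0,"wz":0},{"tx":-1.3,"ty":-40,"tz":6,"wx":0,"wy":0,"wz":0},{"tx":-1.3,"ty":-40,"tz":6,"wx":0,"wy":0,"wz":0},{"tx":-1.3,"ty":-40,"tz":6,"wx":0,"wy":0,"wz":0},{"tx":-1.3,"ty":-40,"tz":6,"wx":0,"wy":0,"wz":0},{"tx":-1.3,"ty":-40,"tz":6,"wx":0,"wy":0,"wz":0},{"tx":-1.3,"ty":-36,"tz":6,"wx":0,"wy":0,"wz":0},{"tx":0,"ty":0,"tz":0,"wx":0,"wy":0,"wz":0}]' ; python3 -c "
from h import *
np.set_printoptions(precision=4,suppress=True)
plan(.452,.023,.012,-18)
f=grab('top');save(f,'top1.png');print(tins(f))
plan(*(np.array([.598,-.025])-.049*np.array([np.cos(.314),-np.sin(.314)])),.012,-18)
"
```

```text
t: 2.4
tcp_pos: [0.4529, 0.0275, 0.0898]
tcp_rot: [-0.001, 0.988, -0.153, -0.0]
wrist_force: [-0.6, -0.2, 0.1]
width: 0.0557
finger_force: 0.0
t 2.4 tcp [0.4529 0.0275 0.0898] w 0.0557 F [-0.6 -0.2  0.1] grip 0.0
rot [-0.1  0.1  0.4] shift after rot [ 0.6  4.5 77.8]
[[ 0.505  -0.1336  0.0466]
 [ 0.5061 -0.2919  0.0471]]
t 2.5 tcp [0.4522 0.0247 0.0899] w 0.0562 F [-0.5 -0.3  0.5] grip 0.0
rot [-0.   0.1  0.3] shift after rot [105.    2.2  77.9]
```

```bash
python3 -m pendant '[{"tx":0,"ty":0.7,"tz":26,"wx":0,"wy":0,"wz":0},{"tx":0,"ty":0.7,"tz":26,"wx":0,"wy":0,"wz":0},{"tx":0,"ty":0.7,"tz":26,"wx":0,"wy":0,"wz":0},{"tx":8,"ty":0,"tz":0,"wx":0,"wy":0,"wz":0},{"tx":8,"ty":0,"tz":0,"wx":0,"wy":0,"wz":0},{"tx":8,"ty":0,"tz":0,"wx":0,"wy":0,"wz":0},{"tx":8,"ty":0,"tz":0,"wx":0,"wy":0,"wz":0},{"tx":8,"ty":0,"tz":0,"wx":0,"wy":0,"wz":0},{"tx":8,"ty":0,"tz":0,"wx":0,"wy":0,"wz":0},{"tx":8,"ty":0,"tz":0,"wx":0,"wy":0,"wz":0},{"tx":8,"ty":0,"tz":0,"wx":0,"wy":0,"wz":0},{"tx":8,"ty":0,"tz":0,"wx":0,"wy":0,"wz":0},{"tx":8,"ty":0,"tz":0,"wx":0,"wy":0,"wz":0},{"tx":8,"ty":0,"tz":0,"wx":0,"wy":0,"wz":0},{"tx":8,"ty":0,"tz":0,"wx":0,"wy":0,"wz":0},{"tx":5,"ty":0,"tz":0,"wx":0,"wy":0,"wz":0},{"tx":4,"ty":0,"tz":0,"wx":0,"wy":0,"wz":0},{"tx":0,"ty":0,"tz":0,"wx":0,"wy":0,"wz":0},{"tx":0,"ty":0,"tz":0,"wx":0,"wy":0,"wz":0}]' ; python3 -c "
from h import *
plan(*(np.array([.598,-.025])-.049*np.array([np.cos(.314),-np.sin(.314)])),.012,-18)
"
python3 -m pendant '[{"tx":-15,"ty":0,"tz":0,"wx":0,"wy":0,"wz":0},{"tx":-15,"ty":0,"tz":0,"wx":0,"wy":0,"wz":0},{"tx":-15,"ty":0,"tz":-30,"wx":0,"wy":0,"wz":0},{"tx":-40,"ty":0,"tz":-30,"wx":0,"wy":0,"wz":0},{"tx":-40,"ty":0,"tz":-20,"wx":0,"wy":0,"wz":0},{"tx":-10,"ty":0,"tz":0,"wx":0,"wy":0,"wz":0},{"tx":0,"ty":0,"tz":0,"wx":0,"wy":0,"wz":0}]'
python3 -c "
from h import *
np.set_printoptions(precision=4,suppress=True)
d=np.array([np.cos(.297),-np.sin(.297)])
f=grab('top');save(f,'top2.png');print(tins(f))
plan(*(np.array([.505,-.1337])-.072*d),.012,-17)
plan(*(np.array([.591,-.160])-.049*d),.012,-17)
"
```

```text
t: 4.35
tcp_pos: [0.5514, -0.0119, 0.0124]
tcp_rot: [0.0, 0.988, -0.157, -0.0]
wrist_force: [-0.6, 0.4, 0.5]
width: 0.056
finger_force: 0.0
t 4.3 tcp [ 0.5514 -0.0119  0.0124] w 0.056 F [-0.6  0.4  0.5] grip 0.0
rot [ 0.  0. -0.] shift after rot [-0.6 -1.9  0.4]
t: 5.05
tcp_pos: [0.4225, 0.0301, 0.093]
tcp_rot: [0.0, 0.988, -0.156, 0.001]
wrist_force: [0.3, -0.5, -0.2]
width: 0.0559
finger_force: 0.0
[[ 0.5052 -0.1336  0.0464]
 [ 0.5059 -0.2919  0.047 ]]
t 5.1 tcp [0.4237 0.0297 0.0926] w 0.0562 F [ 0.8 -0.2  0. ] grip 0.0
rot [-0.  -0.1 -1. ] shift after rot [ 53.5 132.5  80.6]
t 5.1 tcp [0.4237 0.0297 0.0926] w 0.0562 F [ 0.8 -0.2  0. ] grip 0.0
rot [-0.  -0.1 -1. ] shift after rot [166.5 132.5  80.6]
```

```bash
python3 -m pendant '[{"tx":0,"ty":0,"tz":0,"wx":0,"wy":0,"wz":-1},{"tx":0,"ty":33,"tz":0,"wx":0,"wy":0,"wz":0},{"tx":0,"ty":33,"tz":0,"wx":0,"wy":0,"wz":0},{"tx":17,"ty":33,"tz":0,"wx":0,"wy":0,"wz":0},{"tx":18,"ty":32,"tz":0,"wx":0,"wy":0,"wz":0},{"tx":18,"ty":1.5,"tz":0,"wx":0,"wy":0,"wz":0},{"tx":0,"ty":0,"tz":0,"wx":0,"wy":0,"wz":0},{"tx":0,"ty":0,"tz":27,"wx":0,"wy":0,"wz":0},{"tx":0,"ty":0,"tz":27,"wx":0,"wy":0,"wz":0},{"tx":0,"ty":0,"tz":26,"wx":0,"wy":0,"wz":0},{"tx":0,"ty":0,"tz":0,"wx":0,"wy":0,"wz":0}]' ; python3 -c "
from h import *
d=np.array([np.cos(.297),-np.sin(.297)])
np.set_printoptions(precision=4,suppress=True)
plan(*(np.array([.591,-.160])-.049*d),.012,-17)
f=grab('top');save(f,'top3.png');print(tins(f))"
```

```text
t: 6.2
tcp_pos: [0.4321, -0.111, 0.0094]
tcp_rot: [-0.0, 0.989, -0.147, -0.004]
wrist_force: [-0.7, 0.4, -0.1]
width: 0.0557
finger_force: 0.0
t 6.2 tcp [ 0.4321 -0.111   0.0094] w 0.0557 F [-0.7  0.4 -0.1] grip 0.0
rot [0.  0.5 0.1] shift after rot [117.3   0.4  -2.6]
[[ 0.5058 -0.2918  0.0471]
 [ 0.5219  0.0003  0.0464]]
```

View pics/top3.png

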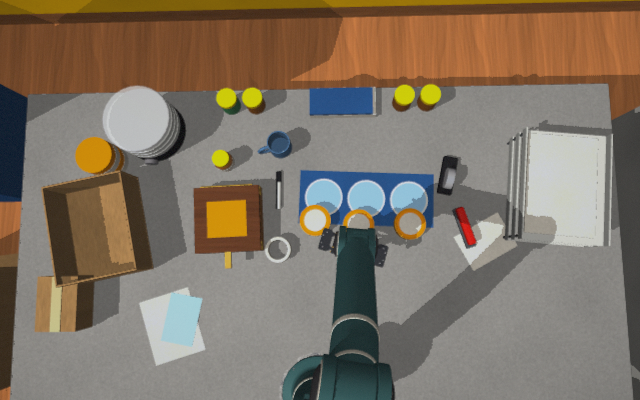

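```bash
python3 -c "
from h import *
np.set_printoptions(precision=4,suppress=True)
f=grab('scene');s=arm.state();f['pixels']=f['pixels'].copy()
pp=[s['tcp_pos']]+[np.array(a) for a in [(.505,-.1337,.036),(.5214,0,.036),(.506,-.292,.036)]]
print(pix(f,pp),tins(f),s['q'])
f['pixels']=cv2.resize(f['pixels'][100:300,180:500],None,fx=2.5,fy=2.5)
for u,v in (pix(f,pp)-[180,100])*2.5: cv2.circle(f['pixels'],(int(u),int(v)),4,(255,0,255),1)
save(f,'scene1.png')"
```

```text
[[337.6347 186.2629]
 [315.4125 184.5022]
 [333.8148 213.1594]
 [291.0247 156.7647]] [[ 0.5218  0.0037  0.0459]
 [ 0.5096 -0.1254  0.0493]
 [ 0.5103 -0.2826  0.0498]] [ 0.2684  0.4288 -0.1069  2.1932  0.0879  0.5255 -1.7717]
```

View pics/scene1.png

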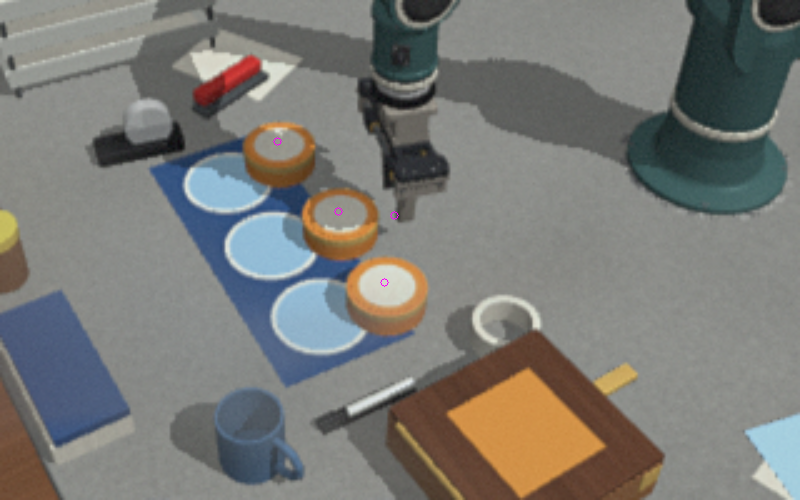

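The projected tool and tin points match the picture, yet tin A (384,283) is at its start. I'll check the frame taken just after the push.

```bash
python3 -c "
import cv2,numpy as np
a=[cv2.resize(cv2.imread('pics/top%d.png'%i)[150:300,240:460],None,fx=3,fy=2.0*1)  for i in (1,2)]
cv2.imwrite('pics/cmp.png',np.vstack(a)[:600])"
```

```text
(no output)
```

View pics/cmp.png

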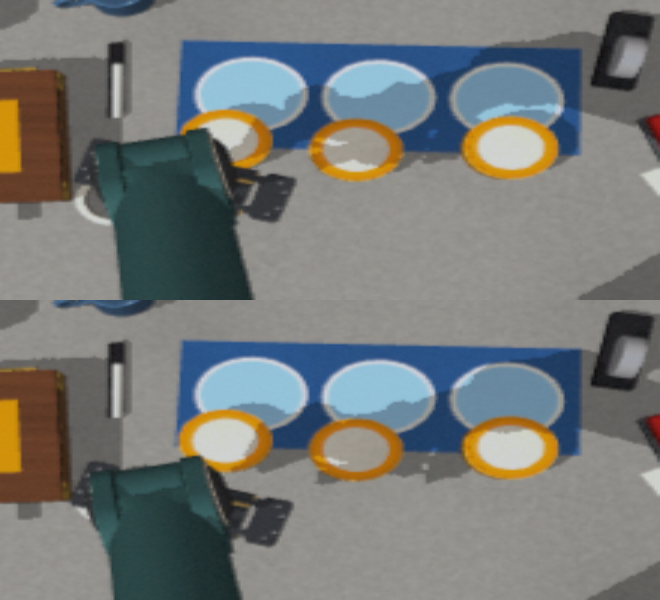

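After the retreat tin A is unmoved. I'll push tin B part way and look while the fingers should be in contact.

```bash
python3 -m pendant '[{"tx":8,"ty":0,"tz":-0.6,"wx":0,"wy":0,"wz":0},{"tx":8,"ty":0,"tz":-0.6,"wx":0,"wy":0,"wz":0},{"tx":8,"ty":0,"tz":-0.6,"wx":0,"wy":0,"wz":0},{"tx":8,"ty":0,"tz":-0.6,"wx":0,"wy":0,"wz":0},{"tx":8,"ty":0,"tz":0,"wx":0,"wy":0,"wz":0},{"tx":8,"ty":0,"tz":0,"wx":0,"wy":0,"wz":0},{"tx":8,"ty":0,"tz":0,"wx":0,"wy":0,"wz":0}]'; python3 -c "
from h import *
d=np.array([np.cos(.297),-np.sin(.297)])
np.set_printoptions(precision=4,suppress=True)
plan(*(np.array([.591,-.160])-.049*d),.012,-17)
f=grab('scene');print(tins(f))
f['pixels']=cv2.resize(f['pixels'][100:300,180:500],None,fx=2.5,fy=2.5)
save(f,'scene2.png')"
```

```text
t: 7.0
tcp_pos: [0.4894, -0.1291, 0.0148]
tcp_rot: [0.0, 0.989, -0.148, -0.0]
wrist_force: [-0.4, 0.2, 0.2]
width: 0.056
finger_force: 0.0
t 7.0 tcp [ 0.4894 -0.1291  0.0148] w 0.056 F [-0.4  0.2  0.2] grip 0.0
rot [ 0.  0. -0.] shift after rot [57.2 -0.1  2.8]
[[ 0.5218  0.0037  0.0459]
 [ 0.51   -0.2831  0.0499]]
```

View pics/scene2.png

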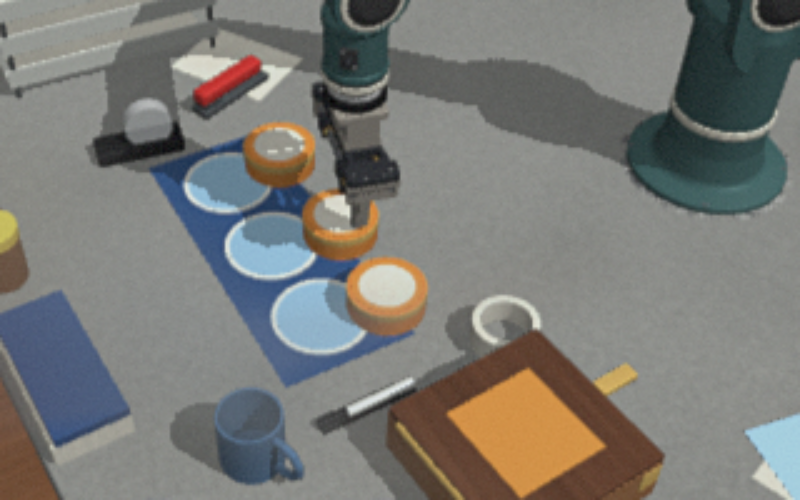

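The finger's tip (360,222 in the crop) is over tin B's top, so the tip is higher than the reported TCP. I'll measure the actual tip from depth.

```bash
python3 -c "
from h import *
np.set_printoptions(precision=3,suppress=True)
for n in ('scene','wrist'):
    f=grab(n)
    if n=='scene':
        P=world(f)
        for v in range(170,196,2): print(v,[list(np.round(P[v,u],3)) for u in (321,324,327)])
        Q=P[(abs(P[...,0]-.489)<.06)&(abs(P[...,1]+.129)<.12)&(P[...,2]>.037)&(P[...,2]<.14)]
        print(len(Q),Q[Q[:,2]<.08][:,2].min() if len(Q) else '')
    else: save(f,'wrist0.png'); print(f['fovy'],f['xyz'],f['orientation'],f['cx'],f['cy'])
s=arm.state();print(s['tcp_pos'],s['q'])
"
```

```text
170 [[np.float64(0.535), np.float64(-0.054), np.float64(0.172)], [np.float64(0.528), np.float64(-0.049), np.float64(0.172)], [np.float64(0.522), np.float64(-0.043), np.float64(0.174)]]
172 [[np.float64(0.539), np.float64(-0.048), np.float64(0.171)], [np.float64(0.534), np.float64(-0.04), np.float64(0.174)], [np.float64(0.523), np.float64(-0.041), np.float64(0.169)]]
174 [[np.float64(0.541), np.float64(-0.044), np.float64(0.167)], [np.float64(0.533), np.float64(-0.041), np.float64(0.165)], [np.float64(0.524), np.float64(-0.038), np.float64(0.164)]]
176 [[np.float64(0.54), np.float64(-0.045), np.float64(0.158)], [np.float64(0.53), np.float64(-0.046), np.float64(0.153)], [np.float64(0.519), np.float64(-0.047), np.float64(0.146)]]
178 [[np.float64(0.533), np.float64(-0.056), np.float64(0.138)], [np.float64(0.529), np.float64(-0.046), np.float64(0.145)], [np.float64(0.52), np.float64(-0.045), np.float64(0.141)]]
180 [[np.float64(0.537), np.float64(-0.05), np.float64(0.138)], [np.float64(0.528), np.float64(-0.048), np.float64(0.135)], [np.float64(0.519), np.float64(-0.045), np.float64(0.13
[... 799 characters left out ...]
0.051)], [np.float64(0.501), np.float64(-0.09), np.float64(0.047)], [np.float64(0.487), np.float64(-0.094), np.float64(0.036)]]
192 [[np.float64(0.509), np.float64(-0.094), np.float64(0.038)], [np.float64(0.501), np.float64(-0.089), np.float64(0.038)], [np.float64(0.49), np.float64(-0.088), np.float64(0.034)]]
194 [[np.float64(0.511), np.float64(-0.091), np.float64(0.033)], [np.float64(0.503), np.float64(-0.085), np.float64(0.035)], [np.float64(0.492), np.float64(-0.085), np.float64(0.029)]]
326 0.0370102266717538
65.70646984690485 [ 0.554 -0.149  0.213] [-0.59   0.072 -0.096  0.798] 321.948553790222 202.06254521032224
[ 0.489 -0.129  0.015] [ 0.275  0.491 -0.102  2.063  0.086  0.591 -1.754]
```

View pics/wrist0.png

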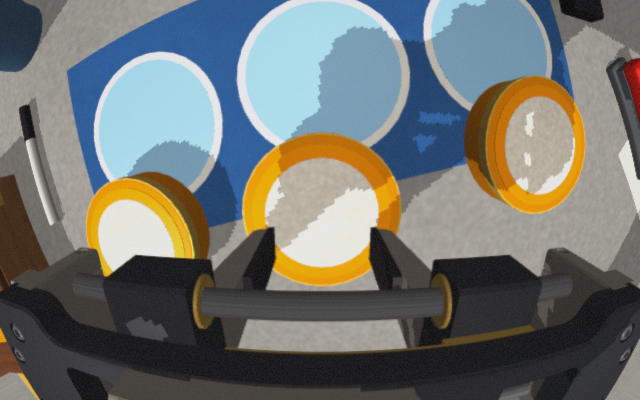

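Wrist view: the fingers (260,240 and 380,240) are over tin B's rim. So the reported TCP z reads about 25 mm too low. I'll back off and touch the table to calibrate.

```bash
python3 -m pendant '[{"tx":0,"ty":0,"tz":-10,"wx":0,"wy":0,"wz":0},{"tx":-25,"ty":0,"tz":0,"wx":0,"wy":0,"wz":0},{"tx":-25,"ty":0,"tz":0,"wx":0,"wy":0,"wz":0},{"tx":-12,"ty":0,"tz":0,"wx":0,"wy":0,"wz":0},{"tx":0,"ty":0,"tz":10,"wx":0,"wy":0,"wz":0},{"tx":0,"ty":0,"tz":8,"wx":0,"wy":0,"wz":0},{"tx":0,"ty":0,"tz":0,"wx":0,"wy":0,"wz":0},{"tx":0,"ty":0,"tz":0,"wx":0,"wy":0,"wz":0}]'
python3 -c "
from h import *
np.set_printoptions(precision=3,suppress=True)
f=grab('scene');P=world(f);s=arm.state();t=np.array(s['tcp_pos']);print(t)
d=np.hypot(P[...,0]-t[0],P[...,1]-t[1])<.07
for a in np.arange(.004,.14,.008):
    k=d&(abs(P[...,2]-a)<.004);print(round(a,3),k.sum(),P[k].mean(0) if k.any() else '')
"
```

```text
t: 7.95
tcp_pos: [0.43, -0.1108, 0.0064]
tcp_rot: [-0.0, 0.989, -0.148, -0.0]
wrist_force: [-0.1, 0.2, -0.4]
width: 0.0561
finger_force: 0.0
[ 0.43  -0.111  0.007]
0.004 254 [ 0.423 -0.095  0.002]
0.012 11 [ 0.484 -0.09   0.012]
0.02 7 [ 0.488 -0.088  0.021]
0.028 12 [ 0.484 -0.1    0.03 ]
0.036 172 [ 0.476 -0.122  0.036]
0.044 24 [ 0.438 -0.101  0.044]
0.052 16 [ 0.439 -0.089  0.052]
0.06 9 [ 0.442 -0.079  0.059]
0.068 15 [ 0.445 -0.07   0.068]
0.076 10 [ 0.443 -0.067  0.076]
0.084 6 [ 0.442 -0.079  0.083]
0.092 1 [ 0.424 -0.138  0.094]
0.1 1 [ 0.427 -0.139  0.103]
0.108 1 [ 0.428 -0.144  0.109]
0.116 2 [ 0.43  -0.144  0.115]
0.124 3 [ 0.442 -0.153  0.125]
0.132 21 [ 0.461 -0.107  0.132]
```

```bash
python3 -m pendant '[{"tx":0,"ty":0,"tz":8,"wx":0,"wy":0,"wz":0},{"tx":0,"ty":0,"tz":6,"wx":0,"wy":0,"wz":0},{"tx":0,"ty":0,"tz":2,"wx":0,"wy":0,"wz":0},{"tx":0,"ty":0,"tz":2,"wx":0,"wy":0,"wz":0},{"tx":0,"ty":0,"tz":0,"wx":0,"wy":0,"wz":0}]'
for i in 1 2 3; do python3 -m pendant '[{"tx":0,"ty":0,"tz":2,"wx":0,"wy":0,"wz":0},{"tx":0,"ty":0,"tz":0,"wx":0,"wy":0,"wz":0}]' | egrep 'pos|wrist'; done
```

```text
t: 8.5
tcp_pos: [0.4293, -0.1106, -0.0114]
tcp_rot: [0.0, 0.989, -0.148, -0.0]
wrist_force: [-0.0, 0.5, -0.4]
width: 0.0561
finger_force: 0.0
tcp_pos: [0.4295, -0.1107, -0.0132]
wrist_force: [-0.2, -0.5, 0.5]
tcp_pos: [0.4294, -0.1107, -0.0152]
wrist_force: [-0.4, 0.3, 0.4]
tcp_pos: [0.4293, -0.1107, -0.0173]
wrist_force: [-0.5, 0.1, -0.3]
```

```bash
for i in 1 2 3; do python3 -m pendant '[{"tx":0,"ty":0,"tz":2,"wx":0,"wy":0,"wz":0},{"tx":0,"ty":0,"tz":0,"wx":0,"wy":0,"wz":0}]' | egrep 'pos|wrist'; done
```

```text
tcp_pos: [0.4293, -0.1106, -0.0193]
wrist_force: [-0.4, 0.2, 0.5]
tcp_pos: [0.4293, -0.1107, -0.0213]
wrist_force: [0.8, -0.3, 0.4]
tcp_pos: [0.4293, -0.1106, -0.0233]
wrist_force: [-0.6, 0.2, -0.8]
```

```bash
for i in 1 2 3; do python3 -m pendant '[{"tx":0,"ty":0,"tz":1,"wx":0,"wy":0,"wz":0},{"tx":0,"ty":0,"tz":0,"wx":0,"wy":0,"wz":0}]' | egrep 'pos|wrist'; done
```

```text
tcp_pos: [0.4294, -0.1106, -0.0242]
wrist_force: [0.0, -0.2, -0.2]
tcp_pos: [0.4294, -0.1107, -0.0252]
wrist_force: [0.0, -0.0, -0.6]
tcp_pos: [0.4294, -0.1107, -0.0262]
wrist_force: [-0.9, 0.6, -0.5]
```

```bash
for i in 1 2 3 4; do python3 -m pendant '[{"tx":0,"ty":0,"tz":1,"wx":0,"wy":0,"wz":0},{"tx":0,"ty":0,"tz":0,"wx":0,"wy":0,"wz":0}]' | egrep 'pos|wrist'; done
```

```text
tcp_pos: [0.4294, -0.1106, -0.0272]
wrist_force: [-0.3, 0.3, -0.0]
tcp_pos: [0.4295, -0.1107, -0.0277]
wrist_force: [-1.3, 0.9, 6.6]
tcp_pos: [0.4296, -0.1107, -0.0278]
wrist_force: [-3.7, 0.5, 20.2]
tcp_pos: [0.4296, -0.1107, -0.0278]
wrist_force: [-8.4, 2.3, 34.5]
```

True tip z is the reported z plus 27.7 mm. Now push tin B.

```bash
cat >> h.py <<'E'
ZO=.0277
_p=plan
def plan(x,y,z,yaw,tilt=0): _p(x,y,z-ZO,yaw,tilt)   # true tip height in
E
python3 -m pendant '[{"tx":0,"ty":0,"tz":-15,"wx":0,"wy":0,"wz":0},{"tx":10,"ty":0,"tz":0,"wx":0,"wy":0,"wz":0},{"tx":8,"ty":0,"tz":0,"wx":0,"wy":0,"wz":0},{"tx":8,"ty":0,"tz":0,"wx":0,"wy":0,"wz":0},{"tx":8,"ty":0,"tz":0,"wx":0,"wy":0,"wz":0},{"tx":8,"ty":0,"tz":0,"wx":0,"wy":0,"wz":0},{"tx":8,"ty":0,"tz":0,"wx":0,"wy":0,"wz":0},{"tx":8,"ty":0,"tz":0,"wx":0,"wy":0,"wz":0},{"tx":8,"ty":0,"tz":0,"wx":0,"wy":0,"wz":0},{"tx":8,"ty":0,"tz":0,"wx":0,"wy":0,"wz":0},{"tx":8,"ty":0,"tz":0,"wx":0,"wy":0,"wz":0},{"tx":8,"ty":0,"tz":0,"wx":0,"wy":0,"wz":0},{"tx":8,"ty":0,"tz":0,"wx":0,"wy":0,"wz":0},{"tx":0,"ty":0,"tz":0,"wx":0,"wy":0,"wz":0}]'
python3 -c "
from h import *
np.set_printoptions(precision=4,suppress=True)
d=np.array([np.cos(.297),-np.sin(.297)])
plan(*(np.array([.591,-.160])-.049*d),.012,-17)
print(tins(grab('scene')),'\n',tins(grab('top')))"
```

```text
t: 12.5
tcp_pos: [0.525, -0.1399, -0.0149]
tcp_rot: [0.0, 0.989, -0.148, 0.001]
wrist_force: [-0.0, 0.2, -0.3]
width: 0.0562
finger_force: 0.0
t 12.5 tcp [ 0.525  -0.1399 -0.0149] w 0.0562 F [-0.   0.2 -0.3] grip 0.0
rot [-0.  -0.1 -0. ] shift after rot [20.  -0.1  0.8]
[[0.5217 0.0036 0.0459]] 
 [[ 0.5058 -0.2925  0.0468]
 [ 0.5213  0.0001  0.0466]]
```

```bash
python3 -m pendant '[{"tx":7,"ty":0,"tz":0,"wx":0,"wy":0,"wz":0},{"tx":7,"ty":0,"tz":0,"wx":0,"wy":0,"wz":0},{"tx":6,"ty":0,"tz":0,"wx":0,"wy":0,"wz":0},{"tx":0,"ty":0,"tz":0,"wx":0,"wy":0,"wz":0},{"tx":-20,"ty":0,"tz":0,"wx":0,"wy":0,"wz":0},{"tx":-40,"ty":0,"tz":0,"wx":0,"wy":0,"wz":0},{"tx":-40,"ty":0,"tz":0,"wx":0,"wy":0,"wz":0},{"tx":-30,"ty":0,"tz":-20,"wx":0,"wy":0,"wz":0},{"tx":-20,"ty":0,"tz":-30,"wx":0,"wy":0,"wz":0},{"tx":0,"ty":0,"tz":0,"wx":0,"wy":0,"wz":0}]'
python3 -c "
from h import *
np.set_printoptions(precision=4,suppress=True)
print(tins(grab('scene')),'\n',tins(grab('top')))
d=np.array([np.cos(.314),-np.sin(.314)])
plan(*(np.array([.5214,0])-.068*d),.012,-18)"
```

```text
t: 13.6
tcp_pos: [0.3994, -0.1013, 0.0374]
tcp_rot: [0.0, 0.989, -0.148, 0.003]
wrist_force: [0.7, -0.4, 0.7]
width: 0.0563
finger_force: 0.0
[[ 0.5218  0.004   0.046 ]
 [ 0.5934 -0.151   0.0495]
 [ 0.5106 -0.2819  0.0496]] 
 [[ 0.506  -0.2918  0.0471]
 [ 0.5214 -0.0002  0.0468]
 [ 0.5905 -0.1604  0.0467]]
t 13.7 tcp [ 0.4009 -0.1018  0.0357] w 0.0561 F [ 0.9 -0.3 -0.1] grip 0.0
rot [-0.  -0.3  1. ] shift after rot [  15.2 -134.    51.4]
```

```bash
python3 -m pendant '[{"tx":0,"ty":0,"tz":0,"wx":0,"wy":0,"wz":1},{"tx":0,"ty":-35,"tz":0,"wx":0,"wy":0,"wz":0},{"tx":0,"ty":-35,"tz":0,"wx":0,"wy":0,"wz":0},{"tx":7,"ty":-34,"tz":0,"wx":0,"wy":0,"wz":0},{"tx":8,"ty":-30,"tz":0,"wx":0,"wy":0,"wz":0},{"tx":0,"ty":0,"tz":0,"wx":0,"wy":0,"wz":0},{"tx":0,"ty":0,"tz":17,"wx":0,"wy":0,"wz":0},{"tx":0,"ty":0,"tz":17,"wx":0,"wy":0,"wz":0},{"tx":0,"ty":0,"tz":17,"wx":0,"wy":0,"wz":0},{"tx":0,"ty":0,"tz":0,"wx":0,"wy":0,"wz":0}]'
python3 -c "
from h import *
d=np.array([np.cos(.314),-np.sin(.314)])
plan(*(np.array([.598,-.025])-.049*d),.012,-18)"
```

```text
t: 14.7
tcp_pos: [0.4526, 0.0206, -0.0187]
tcp_rot: [0.001, 0.988, -0.157, -0.003]
wrist_force: [-1.2, -0.3, 0.1]
width: 0.0558
finger_force: 0.0
t 14.7 tcp [ 0.4526  0.0206 -0.0187] w 0.0558 F [-1.2 -0.3  0.1] grip 0.0
rot [ 0.1  0.3 -0.1] shift after rot [103.4  -1.5  -3. ]
```

```bash
python3 -m pendant '[{"tx":8,"ty":-1.5,"tz":-1,"wx":0,"wy":0,"wz":0},{"tx":8,"ty":0,"tz":-1,"wx":0,"wy":0,"wz":0},{"tx":8,"ty":0,"tz":0,"wx":0,"wy":0,"wz":0},{"tx":8,"ty":0,"tz":0,"wx":0,"wy":0,"wz":0},{"tx":8,"ty":0,"tz":0,"wx":0,"wy":0,"wz":0},{"tx":8,"ty":0,"tz":0,"wx":0,"wy":0,"wz":0},{"tx":8,"ty":0,"tz":0,"wx":0,"wy":0,"wz":0},{"tx":8,"ty":0,"tz":0,"wx":0,"wy":0,"wz":0},{"tx":8,"ty":0,"tz":0,"wx":0,"wy":0,"wz":0},{"tx":8,"ty":0,"tz":0,"wx":0,"wy":0,"wz":0},{"tx":8,"ty":0,"tz":0,"wx":0,"wy":0,"wz":0},{"tx":8,"ty":0,"tz":0,"wx":0,"wy":0,"wz":0},{"tx":7,"ty":0,"tz":0,"wx":0,"wy":0,"wz":0},{"tx":0,"ty":0,"tz":0,"wx":0,"wy":0,"wz":0},{"tx":0,"ty":0,"tz":0,"wx":0,"wy":0,"wz":0}]'
python3 -m pendant '[{"tx":-20,"ty":0,"tz":0,"wx":0,"wy":0,"wz":0},{"tx":-40,"ty":0,"tz":0,"wx":0,"wy":0,"wz":0},{"tx":-40,"ty":0,"tz":-20,"wx":0,"wy":0,"wz":0},{"tx":-30,"ty":0,"tz":-30,"wx":0,"wy":0,"wz":-8},{"tx":0,"ty":30,"tz":0,"wx":0,"wy":0,"wz":-8},{"tx":0,"ty":40,"tz":0,"wx":0,"wy":0,"wz":0},{"tx":0,"ty":40,"tz":0,"wx":0,"wy":0,"wz":0},{"tx":0,"ty":40,"tz":0,"wx":0,"wy":0,"wz":0},{"tx":0,"ty":40,"tz":0,"wx":0,"wy":0,"wz":0},{"tx":0,"ty":40,"tz":0,"wx":0,"wy":0,"wz":0},{"tx":0,"ty":40,"tz":0,"wx":0,"wy":0,"wz":0},{"tx":0,"ty":0,"tz":0,"wx":0,"wy":0,"wz":0},{"tx":0,"ty":0,"tz":0,"wx":0,"wy":0,"wz":0}]' | head -2
python3 -c "
from h import *
np.set_printoptions(precision=4,suppress=True)
print(tins(grab('top')))
plan(.506-.070,-.292+.0025,.012,-2)"
```

```text
t: 16.2
tcp_pos: [0.5542, -0.0093, -0.014]
tcp_rot: [-0.0, 0.988, -0.157, 0.001]
wrist_force: [-0.6, 0.1, 0.2]
width: 0.0562
finger_force: 0.0
t: 17.5
tcp_pos: [0.4157, -0.2391, 0.0359]
[[ 0.5906 -0.1603  0.0467]
 [ 0.6011 -0.0254  0.0464]]
t 17.6 tcp [ 0.4158 -0.2377  0.0358] w 0.0561 F [ 0.9  0.8 -0.9] grip 0.0
rot [-0. -0. -0.] shift after rot [22.  51.  51.5]
```

```bash
python3 -m pendant '[{"tx":11,"ty":26,"tz":0,"wx":0,"wy":0,"wz":0},{"tx":11,"ty":25,"tz":0,"wx":0,"wy":0,"wz":0},{"tx":0,"ty":0,"tz":0,"wx":0,"wy":0,"wz":0},{"tx":0,"ty":0,"tz":17,"wx":0,"wy":0,"wz":0},{"tx":0,"ty":0,"tz":17,"wx":0,"wy":0,"wz":0},{"tx":0,"ty":0,"tz":17,"wx":0,"wy":0,"wz":0},{"tx":0,"ty":0,"tz":0,"wx":0,"wy":0,"wz":0},{"tx":0,"ty":0,"tz":0,"wx":0,"wy":0,"wz":0}]'
python3 -c "
from h import *
plan(.5835-.049,-.295+.0017,.012,-2)"
```

```text
t: 18.35
tcp_pos: [0.4361, -0.2882, -0.015]
tcp_rot: [-0.0, 1.0, -0.016, -0.0]
wrist_force: [0.5, -0.1, 0.5]
width: 0.0561
finger_force: 0.0
t 18.4 tcp [ 0.4361 -0.2882 -0.015 ] w 0.0561 F [ 0.5 -0.1  0.5] grip 0.0
rot [-0.   0.   0.1] shift after rot [98.5  1.7  0.7]
```

```bash
python3 -m pendant '[{"tx":8,"ty":1.5,"tz":0,"wx":0,"wy":0,"wz":0},{"tx":8,"ty":0,"tz":0,"wx":0,"wy":0,"wz":0},{"tx":8,"ty":0,"tz":0,"wx":0,"wy":0,"wz":0},{"tx":8,"ty":0,"tz":0,"wx":0,"wy":0,"wz":0},{"tx":8,"ty":0,"tz":0,"wx":0,"wy":0,"wz":0},{"tx":8,"ty":0,"tz":0,"wx":0,"wy":0,"wz":0},{"tx":8,"ty":0,"tz":0,"wx":0,"wy":0,"wz":0},{"tx":8,"ty":0,"tz":0,"wx":0,"wy":0,"wz":0},{"tx":8,"ty":0,"tz":0,"wx":0,"wy":0,"wz":0},{"tx":8,"ty":0,"tz":0,"wx":0,"wy":0,"wz":0},{"tx":8,"ty":0,"tz":0,"wx":0,"wy":0,"wz":0},{"tx":8,"ty":0,"tz":0,"wx":0,"wy":0,"wz":0},{"tx":2,"ty":0,"tz":0,"wx":0,"wy":0,"wz":0},{"tx":0,"ty":0,"tz":0,"wx":0,"wy":0,"wz":0},{"tx":0,"ty":0,"tz":0,"wx":0,"wy":0,"wz":0}]'
python3 -m pendant '[{"tx":-20,"ty":0,"tz":0,"wx":0,"wy":0,"wz":0},{"tx":-40,"ty":0,"tz":0,"wx":0,"wy":0,"wz":0},{"tx":-40,"ty":0,"tz":-20,"wx":0,"wy":0,"wz":0},{"tx":-30,"ty":0,"tz":-40,"wx":0,"wy":0,"wz":-4.3},{"tx":0,"ty":0,"tz":-40,"wx":0,"wy":0,"wz":0},{"tx":0,"ty":-40,"tz":-40,"wx":0,"wy":0,"wz":0},{"tx":0,"ty":-45,"tz":0,"wx":0,"wy":0,"wz":0},{"tx":0,"ty":-45,"tz":0,"wx":0,"wy":0,"wz":0},{"tx":0,"ty":-45,"tz":0,"wx":0,"wy":0,"wz":0},{"tx":0,"ty":-45,"tz":0,"wx":0,"wy":0,"wz":0},{"tx":0,"ty":-45,"tz":0,"wx":0,"wy":0,"wz":0},{"tx":0,"ty":-45,"tz":0,"wx":0,"wy":0,"wz":0},{"tx":0,"ty":-45,"tz":0,"wx":0,"wy":0,"wz":0},{"tx":0,"ty":-45,"tz":0,"wx":0,"wy":0,"wz":0},{"tx":0,"ty":-45,"tz":0,"wx":0,"wy":0,"wz":0},{"tx":0,"ty":-45,"tz":0,"wx":0,"wy":0,"wz":0},{"tx":0,"ty":-30,"tz":0,"wx":0,"wy":0,"wz":0},{"tx":0,"ty":0,"tz":0,"wx":0,"wy":0,"wz":0},{"tx":0,"ty":0,"tz":0,"wx":0,"wy":0,"wz":0}]' 50 | head -2
python3 -c "
from h import *
np.set_printoptions(precision=4,suppress=True)
f=grab('top');print(tins(f))
plan(.3967,.2602,.0463,2.3)
th=np.arange(0,1.76,.05);x=-234*np.cos(th)+5*np.sin(th);z=234*np.sin(th)+5*np.cos(th)
print(np.c_[np.diff(x),-np.diff(z)].round(1).tolist())
w=grab('wrist');save(w,'wrist1.png')"
```

```text
t: 19.85
tcp_pos: [0.5339, -0.295, -0.015]
tcp_rot: [0.0, 1.0, -0.018, 0.0]
wrist_force: [-3.1, -0.8, 3.4]
width: 0.056
finger_force: 2.0
t: 21.75
tcp_pos: [0.3832, 0.2254, 0.1201]
[[ 0.5821 -0.2964  0.0469]
 [ 0.5905 -0.16    0.0465]
 [ 0.601  -0.0253  0.0464]]
t 21.8 tcp [0.3834 0.2242 0.12  ] w 0.0499 F [ 0.7  0.5 -0.1] grip 0.0
rot [ 0. -0. -0.] shift after rot [ 14.8 -35.4 101.4]
[[0.5, -11.7], [1.1, -11.6], [1.7, -11.6], [2.3, -11.5], [2.9, -11.3], [3.4, -11.2], [4.0, -11.0], [4.5, -10.8], [5.1, -10.6], [5.6, -10.3], [6.1, -10.0], [6.6, -9.7], [7.0, -9.3], [7.5, -9.0], [7.9, -8.6], [8.4, -8.2], [8.8, -7.8], [9.1, -7.3], [9.5, -6.8], [9.8, -6.4], [10.1, -5.9], [10.4, -5.3], [10.7, -4.8], [10.9, -4.3], [11.1, -3.7], [11.3, -3.2], [11.4, -2.6], [11.5, -2.0], [11.6, -1.5], [11.7, -0.9], [11.7, -0.3], [11.7, 0.3], [11.7, 0.9], [11.6, 1.5], [11.5, 2.0]]
```

View pics/wrist1.png

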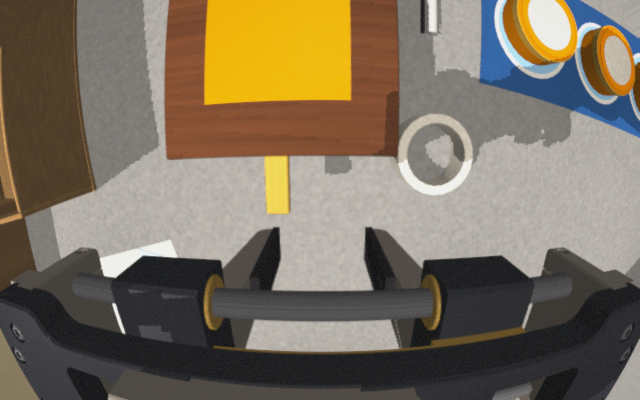

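All three tins are in circles. In the wrist view the brass tab is at (277,185), which agrees with the planned shift.

```bash
python3 -m pendant '[{"tx":7.4,"ty":-18,"tz":0,"wx":0,"wy":0,"wz":0},{"tx":7.4,"ty":-17.4,"tz":0,"wx":0,"wy":0,"wz":0},{"tx":0,"ty":0,"tz":25,"wx":0,"wy":0,"wz":0},{"tx":0,"ty":0,"tz":25,"wx":0,"wy":0,"wz":0},{"tx":0,"ty":0,"tz":25,"wx":0,"wy":0,"wz":0},{"tx":0,"ty":0,"tz":26,"wx":0,"wy":0,"wz":0},{"tx":0,"ty":0,"tz":0,"wx":0,"wy":0,"wz":0},{"tx":0,"ty":0,"tz":0,"wx":0,"wy":0,"wz":0}]'|egrep 'pos|force'
python3 -m pendant '[{"tx":0,"ty":0,"tz":0,"wx":0,"wy":0,"wz":0},{"tx":0,"ty":0,"tz":0,"wx":0,"wy":0,"wz":0},{"tx":0,"ty":0,"tz":0,"wx":0,"wy":0,"wz":0},{"tx":0,"ty":0,"tz":0,"wx":0,"wy":0,"wz":0},{"tx":0,"ty":0,"tz":0,"wx":0,"wy":0,"wz":0},{"tx":0,"ty":0,"tz":0,"wx":0,"wy":0,"wz":0},{"tx":0,"ty":0,"tz":0,"wx":0,"wy":0,"wz":0},{"tx":0,"ty":0,"tz":0,"wx":0,"wy":0,"wz":0}]' 0
```

```text
tcp_pos: [0.397, 0.2598, 0.0195]
wrist_force: [0.6, -0.1, 0.4]
finger_force: 0.0
t: 23.45
tcp_pos: [0.3972, 0.2622, 0.0198]
tcp_rot: [-0.001, 1.0, 0.02, 0.001]
wrist_force: [-1.1, 4.7, 4.7]
width: 0.0198
finger_force: 30.0
```

```bash
python3 -m pendant '[{"tx":0.5,"ty":-1,"tz":-11.7,"wx":0,"wy":0,"wz":0},{"tx":1.1,"ty":-1,"tz":-11.6,"wx":0,"wy":0,"wz":0},{"tx":1.7,"ty":0,"tz":-11.6,"wx":0,"wy":0,"wz":0},{"tx":2.3,"ty":0,"tz":-11.5,"wx":0,"wy":0,"wz":0},{"tx":2.9,"ty":0,"tz":-11.3,"wx":0,"wy":0,"wz":0},{"tx":3.4,"ty":0,"tz":-11.2,"wx":0,"wy":0,"wz":0},{"tx":4,"ty":0,"tz":-11,"wx":0,"wy":0,"wz":0},{"tx":4.5,"ty":0,"tz":-10.8,"wx":0,"wy":0,"wz":0},{"tx":5.1,"ty":0,"tz":-10.6,"wx":0,"wy":0,"wz":0},{"tx":5.6,"ty":0,"tz":-10.3,"wx":0,"wy":0,"wz":0},{"tx":6.1,"ty":0,"tz":-10,"wx":0,"wy":0,"wz":0},{"tx":6.6,"ty":0,"tz":-9.7,"wx":0,"wy":0,"wz":0},{"tx":7,"ty":0,"tz":-9.3,"wx":0,"wy":0,"wz":0},{"tx":7.5,"ty":0,"tz":-9,"wx":0,"wy":0,"wz":0},{"tx":7.9,"ty":0,"tz":-8.6,"wx":0,"wy":0,"wz":0},{"tx":8.4,"ty":0,"tz":-8.2,"wx":0,"wy":0,"wz":0},{"tx":8.8,"ty":0,"tz":-7.8,"wx":0,"wy":0,"wz":0},{"tx":0,"ty":0,"tz":0,"wx":0,"wy":0,"wz":0}]'
```

```text
t: 25.25
tcp_pos: [0.4815, 0.2657, 0.1942]
tcp_rot: [0.0, 1.0, 0.019, 0.0]
wrist_force: [1.8, -2.3, -3.4]
width: 0.0199
finger_force: 30.0
```

```bash
python3 -m pendant '[{"tx":9.1,"ty":0,"tz":-7.3,"wx":0,"wy":0,"wz":0},{"tx":9.5,"ty":0,"tz":-6.8,"wx":0,"wy":0,"wz":0},{"tx":9.8,"ty":0,"tz":-6.4,"wx":0,"wy":0,"wz":0},{"tx":10.1,"ty":0,"tz":-5.9,"wx":0,"wy":0,"wz":0},{"tx":10.4,"ty":0,"tz":-5.3,"wx":0,"wy":0,"wz":0},{"tx":10.7,"ty":0,"tz":-4.8,"wx":0,"wy":0,"wz":0},{"tx":10.9,"ty":0,"tz":-4.3,"wx":0,"wy":0,"wz":0},{"tx":11.1,"ty":0,"tz":-3.7,"wx":0,"wy":0,"wz":0},{"tx":11.3,"ty":0,"tz":-3.2,"wx":0,"wy":0,"wz":0},{"tx":11.4,"ty":0,"tz":-2.6,"wx":0,"wy":0,"wz":0},{"tx":11.5,"ty":0,"tz":-2,"wx":0,"wy":0,"wz":0},{"tx":11.6,"ty":0,"tz":-1.5,"wx":0,"wy":0,"wz":0},{"tx":11.7,"ty":0,"tz":-0.9,"wx":0,"wy":0,"wz":0},{"tx":11.7,"ty":0,"tz":-0.3,"wx":0,"wy":0,"wz":0},{"tx":11.7,"ty":0,"tz":0.3,"wx":0,"wy":0,"wz":0},{"tx":11.7,"ty":0,"tz":0.9,"wx":0,"wy":0,"wz":0},{"tx":11.6,"ty":0,"tz":1.5,"wx":0,"wy":0,"wz":0},{"tx":0,"ty":0,"tz":0,"wx":0,"wy":0,"wz":0},{"tx":0,"ty":0,"tz":0,"wx":0,"wy":0,"wz":0}]'
```

```text
t: 27.15
tcp_pos: [0.6659, 0.2732, 0.2459]
tcp_rot: [0.0, 1.0, 0.02, 0.0]
wrist_force: [-0.6, -3.4, -5.4]
width: 0.0199
finger_force: 30.0
```

```bash
python3 -m pendant '[{"tx":0,"ty":0,"tz":0,"wx":0,"wy":0,"wz":0},{"tx":0,"ty":0,"tz":0,"wx":0,"wy":0,"wz":0},{"tx":0,"ty":0,"tz":0,"wx":0,"wy":0,"wz":0},{"tx":0,"ty":0,"tz":-30,"wx":0,"wy":0,"wz":0},{"tx":0,"ty":0,"tz":-40,"wx":0,"wy":0,"wz":0},{"tx":-40,"ty":0,"tz":0,"wx":0,"wy":0,"wz":0},{"tx":-45,"ty":0,"tz":0,"wx":0,"wy":0,"wz":0},{"tx":-45,"ty":0,"tz":0,"wx":0,"wy":0,"wz":0},{"tx":-45,"ty":0,"tz":0,"wx":0,"wy":0,"wz":0},{"tx":-45,"ty":0,"tz":0,"wx":0,"wy":0,"wz":0},{"tx":-45,"ty":0,"tz":0,"wx":0,"wy":0,"wz":0},{"tx":0,"ty":0,"tz":0,"wx":0,"wy":0,"wz":0},{"tx":0,"ty":0,"tz":0,"wx":0,"wy":0,"wz":0}]' 70 | head -2
python3 -c "
from h import *
np.set_printoptions(precision=4,suppress=True)
f=grab('top');print(tins(f));np.savez('pics/top4.npz',**f)
w=grab('wrist');np.savez('pics/w4.npz',**w)
t=cv2.resize(f['pixels'][150:300,170:390],(480,300));w2=w['pixels'][:300,80:560]
f['pixels']=np.vstack([t,w2]);save(f,'c4.png')"
```

```text
t: 28.45
tcp_pos: [0.4008, 0.2634, 0.3171]
[[ 0.5599 -0.3017  0.0469]
 [ 0.5905 -0.16    0.0466]
 [ 0.6012 -0.0254  0.0463]]
```

View pics/c4.png

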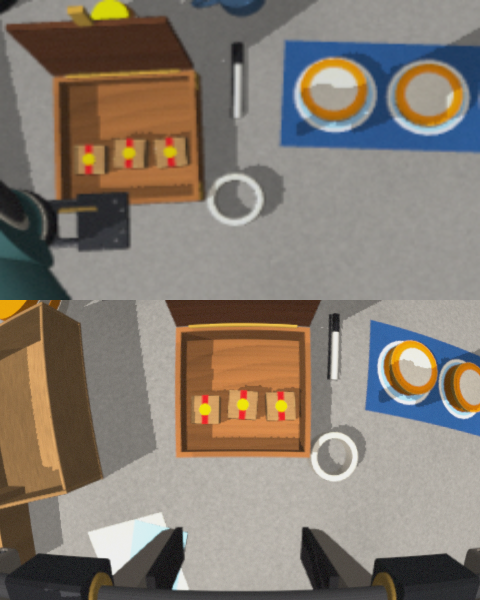

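Lid open; three boxes in the chest (dots at about (88,159), (128,153), (170,152) in the crop). Tin C was knocked to (0.560,−0.302), so I'll mend that later. Now measure the boxes.

```bash
cat >> h.py <<'E'
def boxes(f,z):
    P=world(f);hsv=cv2.cvtColor(f["pixels"],cv2.COLOR_RGB2HSV)
    m=((P[...,2]>z-.010)&(P[...,2]<z+.012)&(P[...,1]>.14)&(P[...,1]<.37)&(P[...,0]<.60)&(P[...,0]>.44)).astype(np.uint8)
    for c in cv2.findContours(cv2.morphologyEx(m,cv2.MORPH_OPEN,np.ones((3,3))),0,cv2.CHAIN_APPROX_NONE)[0]:
        if cv2.contourArea(c)<60: continue
        print("box",cv2.minAreaRect((planepts(f,c[:,0],z)[:,:2]*1000).astype(np.float32)))
    y=((hsv[...,0]>24)&(hsv[...,0]<34)&(hsv[...,1]>170)&(hsv[...,2]>120)&(m>0)).astype(np.uint8)
    n,_,st,ce=cv2.connectedComponentsWithStats(y)
    for i in range(1,n):
        if st[i,4]>5: print("dot",planepts(f,ce[i],z)[0].round(4))
E
python3 -c "
from h import *
f=dict(np.load('pics/top4.npz'));boxes(f,.038)
P=world(f);print(P[218:240:2,218,2].round(3))
print(arm.state()['q'].round(2) if hasattr(arm.state()['q'],'round') else arm.state()['q'])"
```

```text
box ((496.81732177734375, 321.5762939453125), (44.68555450439453, 40.22719192504883), 89.136474609375)
box ((505.23394775390625, 265.43182373046875), (43.9244499206543, 40.24874496459961), 89.12870788574219)
box ((505.9276428222656, 206.7157745361328), (43.5423469543457, 43.49917221069336), 0.15445123612880707)
dot [0.5068 0.2666 0.038 ]
dot [0.5074 0.2082 0.038 ]
dot [0.4978 0.3242 0.038 ]
[0.011 0.012 0.007 0.029 0.028 0.034 0.032 0.028 0.031 0.038 0.01 ]
[-0.1   0.1  -0.59  1.81  0.06  1.25 -2.23]
```

```bash
python3 -m pendant '[{"tx":0,"ty":0,"tz":0,"wx":0,"wy":0,"wz":-8.1},{"tx":0,"ty":0,"tz":0,"wx":0,"wy":0,"wz":-8.1},{"tx":0,"ty":0,"tz":0,"wx":0,"wy":0,"wz":-8.1},{"tx":0,"ty":0,"tz":0,"wx":0,"wy":0,"wz":-8.1},{"tx":0,"ty":0,"tz":0,"wx":0,"wy":0,"wz":-8.1},{"tx":0,"ty":0,"tz":0,"wx":0,"wy":0,"wz":-8.1},{"tx":0,"ty":0,"tz":0,"wx":0,"wy":0,"wz":-8.1},{"tx":0,"ty":0,"tz":0,"wx":0,"wy":0,"wz":-8.1},{"tx":0,"ty":0,"tz":0,"wx":0,"wy":0,"wz":-8.1},{"tx":0,"ty":0,"tz":0,"wx":0,"wy":0,"wz":-8.1},{"tx":0,"ty":0,"tz":0,"wx":0,"wy":0,"wz":-8.1},{"tx":0,"ty":0,"tz":0,"wx":0,"wy":0,"wz":0},{"tx":0,"ty":0,"tz":0,"wx":0,"wy":0,"wz":0}]' 64 | head -2
python3 -c "
from h import *
plan(.507,.208,.013,91)"
```

```text
t: 29.85
tcp_pos: [0.4016, 0.2628, 0.3155]
t 29.9 tcp [0.4016 0.2628 0.3155] w 0.0639 F [ 0.7 -0.4 -0.2] grip 0.0
rot [-0.  -0.   0.1] shift after rot [-56.6 104.4 330.2]
```

```bash
python3 -m pendant '[{"tx":-14,"ty":26,"tz":30,"wx":0,"wy":0,"wz":0},{"tx":-14,"ty":26,"tz":30,"wx":0,"wy":0,"wz":0},{"tx":-14,"ty":26,"tz":30,"wx":0,"wy":0,"wz":0},{"tx":-14.6,"ty":26.4,"tz":30,"wx":0,"wy":0,"wz":0},{"tx":0,"ty":0,"tz":40,"wx":0,"wy":0,"wz":0},{"tx":0,"ty":0,"tz":40,"wx":0,"wy":0,"wz":0},{"tx":0,"ty":0,"tz":40,"wx":0,"wy":0,"wz":0},{"tx":0,"ty":0,"tz":0,"wx":0,"wy":0,"wz":0},{"tx":0,"ty":0,"tz":0,"wx":0,"wy":0,"wz":0}]' | head -2
python3 -c "
from h import *
plan(.507,.208,.013,91)"
```

```text
t: 30.75
tcp_pos: [0.5068, 0.2091, 0.0759]
t 30.8 tcp [0.5068 0.2091 0.0759] w 0.0639 F [ 0.6 -0.1  0.7] grip 0.0
rot [-0.1 -0.   0.3] shift after rot [-1.1  0.2 90.6]
```

```bash
python3 -m pendant '[{"tx":-1,"ty":0,"tz":30,"wx":0,"wy":0,"wz":0},{"tx":0,"ty":0,"tz":30,"wx":0,"wy":0,"wz":0},{"tx":0,"ty":0,"tz":20,"wx":0,"wy":0,"wz":0},{"tx":0,"ty":0,"tz":10,"wx":0,"wy":0,"wz":0},{"tx":0,"ty":0,"tz":0,"wx":0,"wy":0,"wz":0},{"tx":0,"ty":0,"tz":0,"wx":0,"wy":0,"wz":0}]' | egrep 'pos|force'
python3 -m pendant '[{"tx":0,"ty":0,"tz":0,"wx":0,"wy":0,"wz":0},{"tx":0,"ty":0,"tz":0,"wx":0,"wy":0,"wz":0},{"tx":0,"ty":0,"tz":0,"wx":0,"wy":0,"wz":0},{"tx":0,"ty":0,"tz":0,"wx":0,"wy":0,"wz":0},{"tx":0,"ty":0,"tz":0,"wx":0,"wy":0,"wz":0},{"tx":0,"ty":0,"tz":0,"wx":0,"wy":0,"wz":0}]' 0 | egrep 'pos|force|width'
python3 -m pendant '[{"tx":0,"ty":0,"tz":-25,"wx":0,"wy":0,"wz":0},{"tx":0,"ty":0,"tz":-35,"wx":0,"wy":0,"wz":0},{"tx":0,"ty":0,"tz":-35,"wx":0,"wy":0,"wz":0},{"tx":0,"ty":0,"tz":-35,"wx":0,"wy":0,"wz":0},{"tx":0,"ty":0,"tz":0,"wx":0,"wy":0,"wz":0}]'
python3 -c "
from h import *
plan(.601,-.0254,.042,91)"
```

```text
tcp_pos: [0.5081, 0.2086, -0.0125]
wrist_force: [0.4, -0.2, 0.6]
finger_force: 0.0
tcp_pos: [0.5071, 0.2079, -0.0134]
wrist_force: [-1.1, -1.0, 6.1]
width: 0.0447
finger_force: 29.4
t: 32.45
tcp_pos: [0.5095, 0.2094, 0.1203]
tcp_rot: [0.002, 0.699, 0.716, 0.004]
wrist_force: [-0.9, 0.6, -0.4]
width: 0.0446
finger_force: 29.4
t 32.5 tcp [0.5095 0.2094 0.1203] w 0.0446 F [-0.9  0.6 -0.4] grip 29.4
rot [ 0.5 -0.2  0.4] shift after rot [-236.3   87.4  106. ]
```

```bash
python3 -m pendant '[{"tx":-20,"ty":8,"tz":0,"wx":0.5,"wy":0,"wz":0},{"tx":-36,"ty":14,"tz":0,"wx":0,"wy":0,"wz":0},{"tx":-36,"ty":14,"tz":0,"wx":0,"wy":0,"wz":0},{"tx":-36,"ty":13,"tz":0,"wx":0,"wy":0,"wz":0},{"tx":-36,"ty":13,"tz":0,"wx":0,"wy":0,"wz":0},{"tx":-36,"ty":13,"tz":0,"wx":0,"wy":0,"wz":0},{"tx":-36,"ty":12,"tz":20,"wx":0,"wy":0,"wz":0},{"tx":0,"ty":0,"tz":20,"wx":0,"wy":0,"wz":0},{"tx":0,"ty":0,"tz":0,"wx":0,"wy":0,"wz":0},{"tx":0,"ty":0,"tz":0,"wx":0,"wy":0,"wz":0},{"tx":0,"ty":0,"tz":0,"wx":0,"wy":0,"wz":0}]'
python3 -c "
from h import *
plan(.601,-.0254,.042,91)"
```

```text
t: 33.55
tcp_pos: [0.5992, -0.0245, 0.0758]
tcp_rot: [-0.003, 0.698, 0.716, -0.003]
wrist_force: [0.0, 0.8, -1.2]
width: 0.0446
finger_force: 29.4
t 33.5 tcp [ 0.5992 -0.0245  0.0758] w 0.0446 F [ 0.   0.8 -1.2] grip 29.4
rot [-0.4 -0.   0.5] shift after rot [-1.   1.7 61.5]
```

```bash
python3 -m pendant '[{"tx":-1,"ty":2,"tz":20,"wx":-0.4,"wy":0,"wz":0.5},{"tx":0,"ty":0,"tz":20,"wx":0,"wy":0,"wz":0},{"tx":0,"ty":0,"tz":10,"wx":0,"wy":0,"wz":0},{"tx":0,"ty":0,"tz":6,"wx":0,"wy":0,"wz":0},{"tx":0,"ty":0,"tz":4,"wx":0,"wy":0,"wz":0},{"tx":0,"ty":0,"tz":0,"wx":0,"wy":0,"wz":0},{"tx":0,"ty":0,"tz":0,"wx":0,"wy":0,"wz":0}]'
```

```text
t: 34.25
tcp_pos: [0.6012, -0.0269, 0.0157]
tcp_rot: [-0.0, 0.702, 0.713, -0.0]
wrist_force: [-1.0, 0.9, -0.9]
width: 0.0444
finger_force: 29.4
```

```bash
python3 -m pendant '[{"tx":0,"ty":0,"tz":1.2,"wx":0,"wy":0,"wz":0},{"tx":0,"ty":0,"tz":0,"wx":0,"wy":0,"wz":0},{"tx":0,"ty":0,"tz":0,"wx":0,"wy":0,"wz":0}]' | egrep 'pos|force'
python3 -m pendant '[{"tx":0,"ty":0,"tz":0,"wx":0,"wy":0,"wz":0},{"tx":0,"ty":0,"tz":0,"wx":0,"wy":0,"wz":0},{"tx":0,"ty":0,"tz":0,"wx":0,"wy":0,"wz":0},{"tx":0,"ty":0,"tz":0,"wx":0,"wy":0,"wz":0},{"tx":0,"ty":0,"tz":-25,"wx":0,"wy":0,"wz":0},{"tx":0,"ty":0,"tz":-40,"wx":0,"wy":0,"wz":0},{"tx":0,"ty":0,"tz":-40,"wx":0,"wy":0,"wz":0},{"tx":35,"ty":-12,"tz":-10,"wx":0,"wy":0,"wz":0},{"tx":40,"ty":-13,"tz":0,"wx":0,"wy":0,"wz":0},{"tx":40,"ty":-13,"tz":0,"wx":0,"wy":0,"wz":0},{"tx":45,"ty":-13,"tz":0,"wx":0,"wy":0,"wz":0},{"tx":45,"ty":-14,"tz":0,"wx":0,"wy":0,"wz":0},{"tx":45,"ty":-14,"tz":0,"wx":0,"wy":0,"wz":0},{"tx":40,"ty":-14,"tz":0,"wx":0,"wy":0,"wz":0},{"tx":0,"ty":0,"tz":0,"wx":0,"wy":0,"wz":0},{"tx":0,"ty":0,"tz":0,"wx":0,"wy":0,"wz":0}]' 62 |head -2
python3 -c "
from h import *
np.set_printoptions(precision=4,suppress=True)
f=grab('top');print(tins(f));boxes(f,.038);save(f,'top5.png')
P=world(f);k=(abs(P[...,2]-.067)<.008)&(np.hypot(P[...,0]-.6,P[...,1]+.025)<.05);print('on tin',k.sum(),P[k].mean(0))
plan(.507,.2665,.013,91)"
```

```text
tcp_pos: [0.6014, -0.027, 0.0146]
wrist_force: [-0.4, -0.4, 4.3]
finger_force: 29.4
t: 36.15
tcp_pos: [0.5028, 0.2624, 0.1288]
[[ 0.5526 -0.3035  0.0467]
 [ 0.5904 -0.1601  0.0466]
 [ 0.6008 -0.0251  0.0462]]
box ((505.21453857421875, 264.15289306640625), (41.366085052490234, 40.24893569946289), 89.12899017333984)
dot [0.5068 0.2666 0.038 ]
on tin 205 [ 0.6015 -0.0283  0.0659]
t 36.2 tcp [0.5036 0.2608 0.1287] w 0.0618 F [ 0.9 -0.1  0.2] grip 0.0
rot [-0.1  0.1 -0.1] shift after rot [  5.7   3.5 143.4]
```

```bash
python3 -m pendant '[{"tx":5.7,"ty":3.5,"tz":0,"wx":0,"wy":0,"wz":0},{"tx":0,"ty":0,"tz":30,"wx":0,"wy":0,"wz":0},{"tx":0,"ty":0,"tz":40,"wx":0,"wy":0,"wz":0},{"tx":0,"ty":0,"tz":0,"wx":0,"wy":0,"wz":0},{"tx":0,"ty":0,"tz":30,"wx":0,"wy":0,"wz":0},{"tx":0,"ty":0,"tz":25,"wx":0,"wy":0,"wz":0},{"tx":0,"ty":0,"tz":12,"wx":0,"wy":0,"wz":0},{"tx":0,"ty":0,"tz":6,"wx":0,"wy":0,"wz":0},{"tx":0,"ty":0,"tz":0,"wx":0,"wy":0,"wz":0},{"tx":0,"ty":0,"tz":0,"wx":0,"wy":0,"wz":0}]' | egrep 'pos|force'
python3 -m pendant '[{"tx":0,"ty":0,"tz":0,"wx":0,"wy":0,"wz":0},{"tx":0,"ty":0,"tz":0,"wx":0,"wy":0,"wz":0},{"tx":0,"ty":0,"tz":0,"wx":0,"wy":0,"wz":0},{"tx":0,"ty":0,"tz":0,"wx":0,"wy":0,"wz":0},{"tx":0,"ty":0,"tz":0,"wx":0,"wy":0,"wz":0},{"tx":0,"ty":0,"tz":0,"wx":0,"wy":0,"wz":0}]' 0 | egrep 'pos|force|width'
python3 -m pendant '[{"tx":0,"ty":0,"tz":-25,"wx":0,"wy":0,"wz":0},{"tx":0,"ty":0,"tz":-35,"wx":0,"wy":0,"wz":0},{"tx":0,"ty":0,"tz":-35,"wx":0,"wy":0,"wz":0},{"tx":0,"ty":0,"tz":-35,"wx":0,"wy":0,"wz":0},{"tx":0,"ty":0,"tz":0,"wx":0,"wy":0,"wz":0}]'
python3 -c "
from h import *
plan(.5905,-.160,.042,91)"
```

```text
tcp_pos: [0.5075, 0.2677, -0.0128]
wrist_force: [-0.1, -0.3, 0.6]
finger_force: 0.0
tcp_pos: [0.5069, 0.2674, -0.0134]
wrist_force: [-1.2, -0.4, 6.0]
width: 0.0441
finger_force: 29.9
t: 38.3
tcp_pos: [0.5096, 0.2693, 0.1206]
tcp_rot: [0.001, 0.702, 0.713, 0.003]
wrist_force: [0.3, 0.6, 0.1]
width: 0.0439
finger_force: 29.8
t 38.3 tcp [0.5096 0.2693 0.1206] w 0.0439 F [0.3 0.6 0.1] grip 29.8
rot [ 0.4 -0.2 -0.1] shift after rot [-430.6   73.4  106.3]
```

```bash
python3 -m pendant '[{"tx":-20,"ty":3,"tz":0,"wx":0,"wy":0,"wz":0},{"tx":-40,"ty":7,"tz":0,"wx":0,"wy":0,"wz":0},{"tx":-40,"ty":7,"tz":0,"wx":0,"wy":0,"wz":0},{"tx":-40,"ty":7,"tz":0,"wx":0,"wy":0,"wz":0},{"tx":-40,"ty":7,"tz":0,"wx":0,"wy":0,"wz":0},{"tx":-40,"ty":7,"tz":0,"wx":0,"wy":0,"wz":0},{"tx":-40,"ty":7,"tz":0,"wx":0,"wy":0,"wz":0},{"tx":-40,"ty":7,"tz":0,"wx":0,"wy":0,"wz":0},{"tx":-40,"ty":7,"tz":0,"wx":0,"wy":0,"wz":0},{"tx":-40,"ty":7,"tz":0,"wx":0,"wy":0,"wz":0},{"tx":-40,"ty":7,"tz":0,"wx":0,"wy":0,"wz":0},{"tx":-10,"ty":0,"tz":20,"wx":0,"wy":0,"wz":0},{"tx":0,"ty":0,"tz":20,"wx":0,"wy":0,"wz":0},{"tx":0,"ty":0,"tz":0,"wx":0,"wy":0,"wz":0},{"tx":0,"ty":0,"tz":0,"wx":0,"wy":0,"wz":0},{"tx":0,"ty":0,"tz":0,"wx":0,"wy":0,"wz":0}]' | egrep 'rot|width|force'
python3 -c "
from h import *
plan(.5905,-.160,.042,91)"
```

```text
tcp_rot: [-0.0, 0.701, 0.713, -0.0]
wrist_force: [-0.0, 0.1, -0.4]
width: 0.0439
finger_force: 29.8
t 39.9 tcp [ 0.587  -0.1609  0.0766] w 0.0439 F [-0.   0.1 -0.4] grip 29.8
rot [-0.   0.  -0.1] shift after rot [ 0.8  3.5 62.3]
```

```bash
python3 -m pendant '[{"tx":0.8,"ty":3.5,"tz":20,"wx":0,"wy":0,"wz":0},{"tx":0,"ty":0,"tz":20,"wx":0,"wy":0,"wz":0},{"tx":0,"ty":0,"tz":12,"wx":0,"wy":0,"wz":0},{"tx":0,"ty":0,"tz":6,"wx":0,"wy":0,"wz":0},{"tx":0,"ty":0,"tz":4,"wx":0,"wy":0,"wz":0},{"tx":0,"ty":0,"tz":0,"wx":0,"wy":0,"wz":0},{"tx":0,"ty":0,"tz":0,"wx":0,"wy":0,"wz":0}]'
```

```text
t: 40.6
tcp_pos: [0.5905, -0.1608, 0.0147]
tcp_rot: [0.0, 0.702, 0.713, -0.0]
wrist_force: [-0.1, 1.0, 1.3]
width: 0.0439
finger_force: 29.9
```

```bash
python3 -m pendant '[{"tx":0,"ty":0,"tz":0,"wx":0,"wy":0,"wz":0},{"tx":0,"ty":0,"tz":0,"wx":0,"wy":0,"wz":0},{"tx":0,"ty":0,"tz":0,"wx":0,"wy":0,"wz":0},{"tx":0,"ty":0,"tz":0,"wx":0,"wy":0,"wz":0},{"tx":0,"ty":0,"tz":-25,"wx":0,"wy":0,"wz":0},{"tx":0,"ty":0,"tz":-40,"wx":0,"wy":0,"wz":0},{"tx":0,"ty":0,"tz":-40,"wx":0,"wy":0,"wz":0},{"tx":0,"ty":-40,"tz":0,"wx":0,"wy":0,"wz":0},{"tx":0,"ty":-40,"tz":0,"wx":0,"wy":0,"wz":7.6},{"tx":0,"ty":0,"tz":0,"wx":0,"wy":0,"wz":7.6},{"tx":0,"ty":0,"tz":0,"wx":0,"wy":0,"wz":7.6},{"tx":0,"ty":0,"tz":0,"wx":0,"wy":0,"wz":7.6},{"tx":0,"ty":0,"tz":0,"wx":0,"wy":0,"wz":7.6},{"tx":0,"ty":0,"tz":0,"wx":0,"wy":0,"wz":7.6},{"tx":0,"ty":0,"tz":0,"wx":0,"wy":0,"wz":7.6},{"tx":0,"ty":0,"tz":0,"wx":0,"wy":0,"wz":7.6},{"tx":0,"ty":0,"tz":0,"wx":0,"wy":0,"wz":7.6},{"tx":0,"ty":0,"tz":0,"wx":0,"wy":0,"wz":7.6},{"tx":0,"ty":0,"tz":0,"wx":0,"wy":0,"wz":0},{"tx":0,"ty":0,"tz":0,"wx":0,"wy":0,"wz":0}]' 58 |head -2
python3 -c "
from h import *
np.set_printoptions(precision=4,suppress=True)
f=grab('top');print(tins(f));save(f,'top6.png')
P=world(f)
for c in ((.6,-.025),(.59,-.16)):
    k=(abs(P[...,2]-.067)<.008)&(np.hypot(P[...,0]-c[0],P[...,1]-c[1])<.05);print('on tin',k.sum(),P[k].mean(0))
plan(.483,-.3226,.012,15.4)"
```

```text
t: 42.6
tcp_pos: [0.51, -0.1617, 0.119]
[[ 0.601  -0.0251  0.0463]]
on tin 204 [ 0.6013 -0.0284  0.0661]
on tin 9 [ 0.6083 -0.155   0.0669]
t 42.6 tcp [ 0.51   -0.1618  0.119 ] w 0.0578 F [ 0.1  0.1 -0.2] grip 0.0
rot [-0.   0.1 -0.3] shift after rot [-68.7 147.9 134.7]
```

View pics/top6.png

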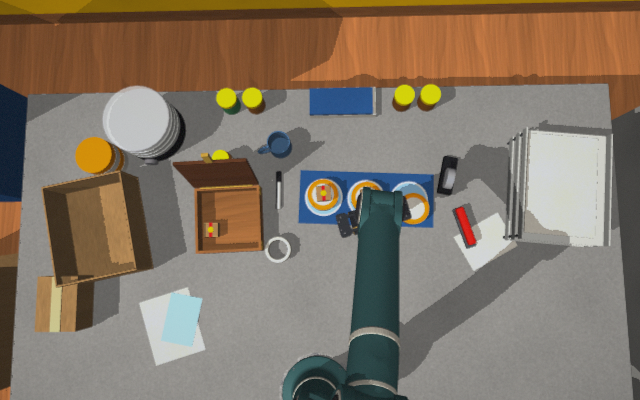

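Boxes are on tins A (323,193) and B. Tin C (412,209) sits low in its circle; going behind it now.

```bash
python3 -m pendant '[{"tx":-35,"ty":20,"tz":0,"wx":0,"wy":0,"wz":0},{"tx":-34,"ty":20,"tz":0,"wx":0,"wy":0,"wz":0},{"tx":0,"ty":36,"tz":0,"wx":0,"wy":0,"wz":0},{"tx":0,"ty":36,"tz":20,"wx":0,"wy":0,"wz":0},{"tx":0,"ty":36,"tz":30,"wx":0,"wy":0,"wz":0},{"tx":0,"ty":0,"tz":0,"wx":0,"wy":0,"wz":0},{"tx":0,"ty":0,"tz":0,"wx":0,"wy":0,"wz":0},{"tx":0,"ty":0,"tz":0,"wx":0,"wy":0,"wz":0}]' |head -2
python3 -c "
from h import *
np.set_printoptions(precision=4,suppress=True)
print(tins(grab('top')));print('scene bias ~(+.004,+.009)',tins(grab('scene')))
plan(.483,-.3226,.012,15.4)"
```

```text
t: 43.45
tcp_pos: [0.4817, -0.3214, 0.0697]
[[ 0.5556 -0.3025  0.0454]
 [ 0.5905 -0.1601  0.0466]
 [ 0.6009 -0.0252  0.0464]]
scene bias ~(+.004,+.009) [[ 0.5567 -0.2941  0.0499]]
t 43.5 tcp [ 0.482  -0.3216  0.0704] w 0.0582 F [ 0.  -0.   0.3] grip 0.0
rot [ 0.   0.  -0.4] shift after rot [ 0.7  1.2 86.1]
```

```bash
python3 -m pendant '[{"tx":0.7,"ty":1.2,"tz":30,"wx":0,"wy":0,"wz":0},{"tx":0,"ty":0,"tz":30,"wx":0,"wy":0,"wz":0},{"tx":0,"ty":0,"tz":26,"wx":0,"wy":0,"wz":0},{"tx":0,"ty":0,"tz":0,"wx":0,"wy":0,"wz":0},{"tx":8,"ty":0,"tz":0,"wx":0,"wy":0,"wz":0},{"tx":8,"ty":0,"tz":0,"wx":0,"wy":0,"wz":0},{"tx":8,"ty":0,"tz":0,"wx":0,"wy":0,"wz":0},{"tx":8,"ty":0,"tz":0,"wx":0,"wy":0,"wz":0},{"tx":8,"ty":0,"tz":0,"wx":0,"wy":0,"wz":0},{"tx":8,"ty":0,"tz":0,"wx":0,"wy":0,"wz":0},{"tx":8,"ty":0,"tz":0,"wx":0,"wy":0,"wz":0},{"tx":0,"ty":0,"tz":0,"wx":0,"wy":0,"wz":0},{"tx":0,"ty":0,"tz":0,"wx":0,"wy":0,"wz":0}]'
python3 -m pendant '[{"tx":-20,"ty":0,"tz":0,"wx":0,"wy":0,"wz":0},{"tx":-40,"ty":0,"tz":0,"wx":0,"wy":0,"wz":0},{"tx":-40,"ty":0,"tz":-40,"wx":0,"wy":0,"wz":0},{"tx":0,"ty":0,"tz":-40,"wx":0,"wy":0,"wz":0},{"tx":0,"ty":0,"tz":-40,"wx":0,"wy":0,"wz":0},{"tx":0,"ty":0,"tz":-25,"wx":0,"wy":0,"wz":0},{"tx":0,"ty":0,"tz":0,"wx":0,"wy":0,"wz":-7.6},{"tx":0,"ty":0,"tz":0,"wx":0,"wy":0,"wz":-7.6},{"tx":0,"ty":0,"tz":0,"wx":0,"wy":0,"wz":-7.6},{"tx":0,"ty":0,"tz":0,"wx":0,"wy":0,"wz":-7.6},{"tx":0,"ty":0,"tz":0,"wx":0,"wy":0,"wz":-7.6},{"tx":0,"ty":0,"tz":0,"wx":0,"wy":0,"wz":-7.6},{"tx":0,"ty":0,"tz":0,"wx":0,"wy":0,"wz":-7.6},{"tx":0,"ty":0,"tz":0,"wx":0,"wy":0,"wz":-7.6},{"tx":0,"ty":0,"tz":0,"wx":0,"wy":0,"wz":-7.6},{"tx":0,"ty":0,"tz":0,"wx":0,"wy":0,"wz":-7.6},{"tx":0,"ty":0,"tz":0,"wx":0,"wy":0,"wz":0},{"tx":0,"ty":0,"tz":0,"wx":0,"wy":0,"wz":0}]' | head -2
python3 -c "
from h import *
np.set_printoptions(precision=4,suppress=True)
f=grab('top');print(tins(f));boxes(f,.038)
plan(.498,.324,.16,91)"
```

```text
t: 44.85
tcp_pos: [0.5369, -0.3099, -0.0164]
tcp_rot: [0.001, 0.992, 0.129, -0.0]
wrist_force: [-1.2, -1.4, 1.1]
width: 0.0581
finger_force: 1.0
t: 46.65
tcp_pos: [0.4445, -0.3336, 0.1235]
[[ 0.5831 -0.2976  0.0468]
 [ 0.5904 -0.1601  0.0466]
 [ 0.6009 -0.0252  0.0464]]
box ((496.81732177734375, 321.5762939453125), (44.68555450439453, 40.22719192504883), 89.136474609375)
dot [0.4979 0.324  0.038 ]
t 46.7 tcp [ 0.4444 -0.3337  0.1236] w 0.0583 F [ 0.1  0.2 -0.6] grip 0.0
rot [-0.1  0.  -0.3] shift after rot [656.7  65.   -8.7]
```

```bash
python3 -m pendant '[{"tx":27,"ty":2,"tz":0,"wx":0,"wy":0,"wz":0},{"tx":45,"ty":4,"tz":0,"wx":0,"wy":0,"wz":0},{"tx":45,"ty":4,"tz":0,"wx":0,"wy":0,"wz":0},{"tx":45,"ty":4,"tz":0,"wx":0,"wy":0,"wz":0},{"tx":45,"ty":4,"tz":0,"wx":0,"wy":0,"wz":0},{"tx":45,"ty":4,"tz":0,"wx":0,"wy":0,"wz":0},{"tx":45,"ty":4,"tz":0,"wx":0,"wy":0,"wz":0},{"tx":45,"ty":4,"tz":0,"wx":0,"wy":0,"wz":0},{"tx":45,"ty":4,"tz":0,"wx":0,"wy":0,"wz":0},{"tx":45,"ty":5,"tz":0,"wx":0,"wy":0,"wz":0},{"tx":45,"ty":5,"tz":0,"wx":0,"wy":0,"wz":0},{"tx":45,"ty":5,"tz":0,"wx":0,"wy":0,"wz":0},{"tx":45,"ty":5,"tz":0,"wx":0,"wy":0,"wz":0},{"tx":45,"ty":5,"tz":0,"wx":0,"wy":0,"wz":0},{"tx":45,"ty":6,"tz":0,"wx":0,"wy":0,"wz":0},{"tx":0,"ty":0,"tz":0,"wx":0,"wy":0,"wz":0},{"tx":0,"ty":0,"tz":0,"wx":0,"wy":0,"wz":0},{"tx":0,"ty":0,"tz":0,"wx":0,"wy":0,"wz":0}]' | head -2
python3 -c "
from h import *
plan(.498,.324,.013,91)"
```

```text
t: 48.5
tcp_pos: [0.4992, 0.3227, 0.123]
t 48.5 tcp [0.4992 0.3227 0.123 ] w 0.0581 F [-0.1 -0.1  0.1] grip 0.0
rot [-0.1  0.1 -0.2] shift after rot [  1.3  -1.2 137.7]
```

```bash
python3 -m pendant '[{"tx":1,"ty":-1,"tz":30,"wx":0,"wy":0,"wz":0},{"tx":0,"ty":0,"tz":40,"wx":0,"wy":0,"wz":0},{"tx":0,"ty":0,"tz":0,"wx":0,"wy":0,"wz":0},{"tx":0,"ty":0,"tz":30,"wx":0,"wy":0,"wz":0},{"tx":0,"ty":0,"tz":20,"wx":0,"wy":0,"wz":0},{"tx":0,"ty":0,"tz":11,"wx":0,"wy":0,"wz":0},{"tx":0,"ty":0,"tz":6,"wx":0,"wy":0,"wz":0},{"tx":0,"ty":0,"tz":0,"wx":0,"wy":0,"wz":0},{"tx":0,"ty":0,"tz":0,"wx":0,"wy":0,"wz":0}]' | egrep 'pos|force'
python3 -m pendant '[{"tx":0,"ty":0,"tz":0,"wx":0,"wy":0,"wz":0},{"tx":0,"ty":0,"tz":0,"wx":0,"wy":0,"wz":0},{"tx":0,"ty":0,"tz":0,"wx":0,"wy":0,"wz":0},{"tx":0,"ty":0,"tz":0,"wx":0,"wy":0,"wz":0},{"tx":0,"ty":0,"tz":0,"wx":0,"wy":0,"wz":0},{"tx":0,"ty":0,"tz":0,"wx":0,"wy":0,"wz":0}]' 0 | egrep 'pos|force|width'
python3 -m pendant '[{"tx":0,"ty":0,"tz":-25,"wx":0,"wy":0,"wz":0},{"tx":0,"ty":0,"tz":-35,"wx":0,"wy":0,"wz":0},{"tx":0,"ty":0,"tz":-35,"wx":0,"wy":0,"wz":0},{"tx":0,"ty":0,"tz":-35,"wx":0,"wy":0,"wz":0},{"tx":0,"ty":0,"tz":0,"wx":0,"wy":0,"wz":0}]'
python3 -c "
from h import *
plan(.583,-.2975,.042,91)"
```

```text
tcp_pos: [0.4986, 0.3255, -0.0125]
wrist_force: [0.6, 1.0, -0.3]
finger_force: 0.0
tcp_pos: [0.4982, 0.3254, -0.0129]
wrist_force: [-0.6, -0.9, 5.8]
width: 0.0439
finger_force: 30.0
t: 50.5
tcp_pos: [0.5006, 0.3274, 0.1211]
tcp_rot: [0.0, 0.702, 0.713, 0.004]
wrist_force: [0.5, -0.1, 0.3]
width: 0.0437
finger_force: 30.0
t 50.5 tcp [0.5006 0.3274 0.1211] w 0.0437 F [ 0.5 -0.1  0.3] grip 30.0
rot [ 0.3 -0.3 -0.1] shift after rot [-626.3   71.5  106.8]
```

```bash
python3 -m pendant '[{"tx":-26,"ty":4,"tz":0,"wx":0,"wy":0,"wz":0},{"tx":-40,"ty":5,"tz":0,"wx":0,"wy":0,"wz":0},{"tx":-40,"ty":5,"tz":0,"wx":0,"wy":0,"wz":0},{"tx":-40,"ty":5,"tz":0,"wx":0,"wy":0,"wz":0},{"tx":-40,"ty":5,"tz":0,"wx":0,"wy":0,"wz":0},{"tx":-40,"ty":5,"tz":0,"wx":0,"wy":0,"wz":0},{"tx":-40,"ty":5,"tz":0,"wx":0,"wy":0,"wz":0},{"tx":-40,"ty":5,"tz":0,"wx":0,"wy":0,"wz":0},{"tx":-40,"ty":5,"tz":0,"wx":0,"wy":0,"wz":0},{"tx":-40,"ty":5,"tz":0,"wx":0,"wy":0,"wz":0},{"tx":-40,"ty":5,"tz":0,"wx":0,"wy":0,"wz":0},{"tx":-40,"ty":5,"tz":0,"wx":0,"wy":0,"wz":0},{"tx":-40,"ty":5,"tz":0,"wx":0,"wy":0,"wz":0},{"tx":-40,"ty":5,"tz":0,"wx":0,"wy":0,"wz":0},{"tx":-40,"ty":5,"tz":0,"wx":0,"wy":0,"wz":0},{"tx":-40,"ty":0,"tz":20,"wx":0,"wy":0,"wz":0},{"tx":0,"ty":0,"tz":20,"wx":0,"wy":0,"wz":0},{"tx":0,"ty":0,"tz":0,"wx":0,"wy":0,"wz":0},{"tx":0,"ty":0,"tz":0,"wx":0,"wy":0,"wz":0},{"tx":0,"ty":0,"tz":0,"wx":0,"wy":0,"wz":0}]' | egrep 'rot|width|force'
python3 -c "
from h import *
np.set_printoptions(precision=4,suppress=True)
plan(.583,-.2975,.042,91)
f=grab('scene');w=grab('wrist');print('scene',tins(f));f['pixels']=np.vstack([w['pixels'][:300],f['pixels'][100:300]]);save(f,'c7.png')"
```

```text
tcp_rot: [-0.0, 0.701, 0.713, -0.0]
wrist_force: [-0.3, 0.2, -0.3]
width: 0.0437
finger_force: 30.0
t 52.5 tcp [ 0.5826 -0.2981  0.0771] w 0.0437 F [-0.3  0.2 -0.3] grip 30.0
rot [-0. -0.  0.] shift after rot [ 0.6  0.4 62.8]
scene [[ 0.5866 -0.2879  0.0499]]
```

View pics/c7.png

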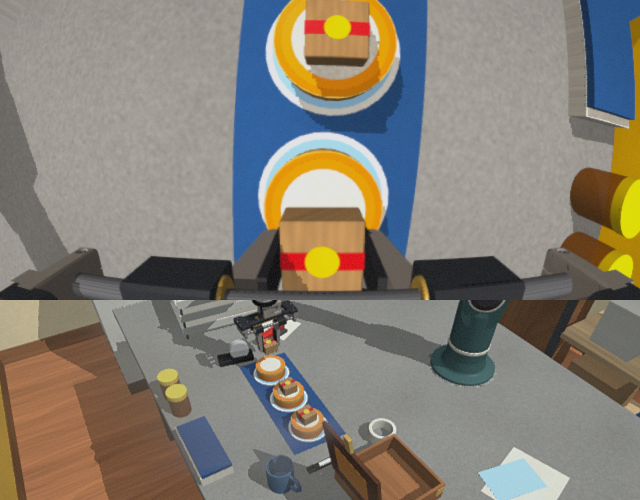

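The held box (322,262) is over tin C and the other two boxes sit on their tins. Lowering.

```bash
python3 -m pendant '[{"tx":0.6,"ty":0.4,"tz":20,"wx":0,"wy":0,"wz":0},{"tx":0,"ty":0,"tz":20,"wx":0,"wy":0,"wz":0},{"tx":0,"ty":0,"tz":12,"wx":0,"wy":0,"wz":0},{"tx":0,"ty":0,"tz":6,"wx":0,"wy":0,"wz":0},{"tx":0,"ty":0,"tz":4,"wx":0,"wy":0,"wz":0},{"tx":0,"ty":0,"tz":0.5,"wx":0,"wy":0,"wz":0},{"tx":0,"ty":0,"tz":0,"wx":0,"wy":0,"wz":0}]' | egrep 'pos|force|width'
python3 -m pendant '[{"tx":0,"ty":0,"tz":0,"wx":0,"wy":0,"wz":0},{"tx":0,"ty":0,"tz":0,"wx":0,"wy":0,"wz":0},{"tx":0,"ty":0,"tz":0,"wx":0,"wy":0,"wz":0},{"tx":0,"ty":0,"tz":0,"wx":0,"wy":0,"wz":0},{"tx":0,"ty":0,"tz":-25,"wx":0,"wy":0,"wz":0},{"tx":0,"ty":0,"tz":-40,"wx":0,"wy":0,"wz":0},{"tx":0,"ty":0,"tz":-40,"wx":0,"wy":0,"wz":0},{"tx":0,"ty":-40,"tz":0,"wx":0,"wy":0,"wz":0},{"tx":0,"ty":-40,"tz":0,"wx":0,"wy":0,"wz":0},{"tx":0,"ty":-40,"tz":0,"wx":0,"wy":0,"wz":0},{"tx":0,"ty":-40,"tz":0,"wx":0,"wy":0,"wz":0},{"tx":40,"ty":0,"tz":0,"wx":0,"wy":0,"wz":0},{"tx":40,"ty":0,"tz":0,"wx":0,"wy":0,"wz":0},{"tx":40,"ty":0,"tz":0,"wx":0,"wy":0,"wz":0},{"tx":40,"ty":0,"tz":0,"wx":0,"wy":0,"wz":0},{"tx":0,"ty":0,"tz":0,"wx":0,"wy":0,"wz":0},{"tx":0,"ty":0,"tz":0,"wx":0,"wy":0,"wz":0}]' 60 |head -2
cat >> h.py <<'E'
def ontin(f):
    P=world(f)
    for c in ((.601,-.025),(.5905,-.16),(.583,-.2975)):
        k=(abs(P[...,2]-.067)<.008)&(np.hypot(P[...,0]-c[0],P[...,1]-c[1])<.05);print('on tin',k.sum(),P[k].mean(0),P[k][:,2].std())
E
python3 -c "
from h import *
np.set_printoptions(precision=4,suppress=True)
f=grab('top');print(tins(f));ontin(f)
P=world(f);k=(P[...,2]>.2)&(P[...,1]>.15)&(P[...,1]<.4)&(P[...,0]>.55)&(P[...,0]<.8);Q=P[k];i=Q[:,2]>Q[:,2].max()-.03;print('tab top',Q[i].mean(0),Q[:,2].max())
plan(.66,.271,.35,2.3)"
```

```text
tcp_pos: [0.5824, -0.2989, 0.0151]
wrist_force: [-2.8, 0.9, 4.7]
width: 0.0439
finger_force: 30.0
t: 55.0
tcp_pos: [0.4199, -0.1412, 0.1193]
[[ 0.5831 -0.2973  0.0466]
 [ 0.5904 -0.1602  0.0466]
 [ 0.601  -0.0251  0.0463]]
on tin 204 [ 0.6011 -0.0284  0.0663] 0.0030017906980065075
on tin 215 [ 0.5897 -0.1614  0.0658] 0.0032872921612033673
on tin 218 [ 0.5817 -0.2998  0.0661] 0.002999750671705394
tab top [0.6726 0.2704 0.2974] 0.30971025430914967
t 55.0 tcp [ 0.4199 -0.1422  0.1192] w 0.06 F [-0.3 -0.1  0.1] grip 0.0
rot [-0.   0.1 88.6] shift after rot [ 256.5 -403.3 -203.1]
```

```bash
python3 -m pendant '[{"tx":0,"ty":0,"tz":-25,"wx":0,"wy":0,"wz":8.05},{"tx":0,"ty":0,"tz":-25,"wx":0,"wy":0,"wz":8.05},{"tx":0,"ty":0,"tz":-25,"wx":0,"wy":0,"wz":8.05},{"tx":0,"ty":0,"tz":-25,"wx":0,"wy":0,"wz":8.05},{"tx":0,"ty":0,"tz":-25,"wx":0,"wy":0,"wz":8.05},{"tx":0,"ty":0,"tz":-25,"wx":0,"wy":0,"wz":8.05},{"tx":0,"ty":0,"tz":-25,"wx":0,"wy":0,"wz":8.05},{"tx":0,"ty":0,"tz":-28,"wx":0,"wy":0,"wz":8.05},{"tx":0,"ty":0,"tz":0,"wx":0,"wy":0,"wz":8.05},{"tx":0,"ty":0,"tz":0,"wx":0,"wy":0,"wz":8.05},{"tx":0,"ty":0,"tz":0,"wx":0,"wy":0,"wz":8.05},{"tx":0,"ty":0,"tz":0,"wx":0,"wy":0,"wz":0},{"tx":0,"ty":0,"tz":0,"wx":0,"wy":0,"wz":0}]' 50 | head -2
python3 -c "
from h import *
plan(.677,.2715,.35,2.3)"
```

```text
t: 56.35
tcp_pos: [0.4199, -0.1425, 0.322]
t 56.4 tcp [ 0.4199 -0.1425  0.322 ] w 0.05 F [ 0.9 -0.6  1.2] grip 0.0
rot [-0.   0.1  0.1] shift after rot [ 2.735e+02 -4.033e+02 -3.000e-01]
```

```bash
python3 -m pendant '[{"tx":17,"ty":-23,"tz":0,"wx":0,"wy":0,"wz":0},{"tx":25.5,"ty":-38,"tz":0,"wx":0,"wy":0,"wz":0},{"tx":25.5,"ty":-38,"tz":0,"wx":0,"wy":0,"wz":0},{"tx":25.5,"ty":-38,"tz":0,"wx":0,"wy":0,"wz":0},{"tx":25.5,"ty":-38,"tz":0,"wx":0,"wy":0,"wz":0},{"tx":25.5,"ty":-38,"tz":0,"wx":0,"wy":0,"wz":0},{"tx":25.5,"ty":-38,"tz":0,"wx":0,"wy":0,"wz":0},{"tx":25.5,"ty":-38,"tz":0,"wx":0,"wy":0,"wz":0},{"tx":25.5,"ty":-38,"tz":0,"wx":0,"wy":0,"wz":0},{"tx":25.5,"ty":-38,"tz":0,"wx":0,"wy":0,"wz":0},{"tx":27,"ty":-38,"tz":0,"wx":0,"wy":0,"wz":0},{"tx":0,"ty":0,"tz":0,"wx":0,"wy":0,"wz":0},{"tx":0,"ty":0,"tz":0,"wx":0,"wy":0,"wz":0},{"tx":0,"ty":0,"tz":0,"wx":0,"wy":0,"wz":0}]'|head -2
python3 -c "
from h import *
plan(.677,.2715,.270,2.3)
w=grab('wrist');save(w,'wrist8.png')"
```

```text
t: 57.75
tcp_pos: [0.6772, 0.2707, 0.3214]
t 57.8 tcp [0.6772 0.2707 0.3214] w 0.05 F [-0.1 -0.9 -1.1] grip 0.0
rot [0.1 0.1 0. ] shift after rot [-0.2 -0.8 79.1]
```

View pics/wrist8.png

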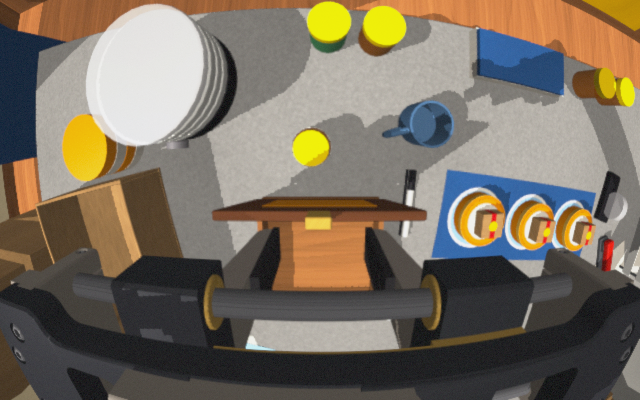

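The tab end (318,222) is centred between the fingers. Descend and grip.

```bash
python3 -m pendant '[{"tx":0,"ty":-0.8,"tz":25,"wx":0,"wy":0,"wz":0},{"tx":0,"ty":0,"tz":25,"wx":0,"wy":0,"wz":0},{"tx":0,"ty":0,"tz":19,"wx":0,"wy":0,"wz":0},{"tx":0,"ty":0,"tz":10,"wx":0,"wy":0,"wz":0},{"tx":0,"ty":0,"tz":0,"wx":0,"wy":0,"wz":0},{"tx":0,"ty":0,"tz":0,"wx":0,"wy":0,"wz":0}]'|egrep 'pos|force'
python3 -m pendant '[{"tx":0,"ty":0,"tz":0,"wx":0,"wy":0,"wz":0},{"tx":0,"ty":0,"tz":0,"wx":0,"wy":0,"wz":0},{"tx":0,"ty":0,"tz":0,"wx":0,"wy":0,"wz":0},{"tx":0,"ty":0,"tz":0,"wx":0,"wy":0,"wz":0},{"tx":0,"ty":0,"tz":0,"wx":0,"wy":0,"wz":0},{"tx":0,"ty":0,"tz":0,"wx":0,"wy":0,"wz":0},{"tx":0,"ty":0,"tz":0,"wx":0,"wy":0,"wz":0},{"tx":0,"ty":0,"tz":0,"wx":0,"wy":0,"wz":0}]' 0
```

```text
tcp_pos: [0.6773, 0.2725, 0.2439]
wrist_force: [0.3, -0.8, 1.2]
finger_force: 0.0
t: 59.2
tcp_pos: [0.6768, 0.2735, 0.2428]
tcp_rot: [-0.0, 1.0, 0.02, -0.001]
wrist_force: [0.5, 1.3, 1.9]
width: 0.0198
finger_force: 30.0
```

```bash
python3 -m pendant '[{"tx":-11.5,"ty":0,"tz":-2,"wx":0,"wy":0,"wz":0},{"tx":-11.6,"ty":0,"tz":-1.5,"wx":0,"wy":0,"wz":0},{"tx":-11.7,"ty":0,"tz":-0.9,"wx":0,"wy":0,"wz":0},{"tx":-11.7,"ty":0,"tz":-0.3,"wx":0,"wy":0,"wz":0},{"tx":-11.7,"ty":0,"tz":0.3,"wx":0,"wy":0,"wz":0},{"tx":-11.7,"ty":0,"tz":0.9,"wx":0,"wy":0,"wz":0},{"tx":-11.6,"ty":0,"tz":1.5,"wx":0,"wy":0,"wz":0},{"tx":-11.5,"ty":0,"tz":2,"wx":0,"wy":0,"wz":0},{"tx":-11.4,"ty":0,"tz":2.6,"wx":0,"wy":0,"wz":0},{"tx":-11.3,"ty":0,"tz":3.2,"wx":0,"wy":0,"wz":0},{"tx":-11.1,"ty":0,"tz":3.7,"wx":0,"wy":0,"wz":0},{"tx":-10.9,"ty":0,"tz":4.3,"wx":0,"wy":0,"wz":0},{"tx":-10.7,"ty":0,"tz":4.8,"wx":0,"wy":0,"wz":0},{"tx":-10.4,"ty":0,"tz":5.3,"wx":0,"wy":0,"wz":0},{"tx":-10.1,"ty":0,"tz":5.9,"wx":0,"wy":0,"wz":0},{"tx":-9.8,"ty":0,"tz":6.4,"wx":0,"wy":0,"wz":0},{"tx":-9.5,"ty":0,"tz":6.8,"wx":0,"wy":0,"wz":0},{"tx":-9.1,"ty":0,"tz":7.3,"wx":0,"wy":0,"wz":0},{"tx":0,"ty":0,"tz":0,"wx":0,"wy":0,"wz":0}]'
```

```text
t: 61.1
tcp_pos: [0.4773, 0.2654, 0.192]
tcp_rot: [0.0, 1.0, 0.021, -0.002]
wrist_force: [-3.5, 2.6, 5.0]
width: 0.0195
finger_force: 30.0
```

```bash
python3 -m pendant '[{"tx":-8.8,"ty":0,"tz":7.8,"wx":0,"wy":0,"wz":0},{"tx":-8.4,"ty":0,"tz":8.2,"wx":0,"wy":0,"wz":0},{"tx":-7.9,"ty":0,"tz":8.6,"wx":0,"wy":0,"wz":0},{"tx":-7.5,"ty":0,"tz":9,"wx":0,"wy":0,"wz":0},{"tx":-7,"ty":0,"tz":9.3,"wx":0,"wy":0,"wz":0},{"tx":-6.6,"ty":0,"tz":9.7,"wx":0,"wy":0,"wz":0},{"tx":-6.1,"ty":0,"tz":10,"wx":0,"wy":0,"wz":0},{"tx":-5.6,"ty":0,"tz":10.3,"wx":0,"wy":0,"wz":0},{"tx":-5.1,"ty":0,"tz":10.6,"wx":0,"wy":0,"wz":0},{"tx":-4.5,"ty":0,"tz":10.8,"wx":0,"wy":0,"wz":0},{"tx":-4,"ty":0,"tz":11,"wx":0,"wy":0,"wz":0},{"tx":-3.4,"ty":0,"tz":11.2,"wx":0,"wy":0,"wz":0},{"tx":-2.9,"ty":0,"tz":11.3,"wx":0,"wy":0,"wz":0},{"tx":-2.3,"ty":0,"tz":11.5,"wx":0,"wy":0,"wz":0},{"tx":-1.7,"ty":0,"tz":11.6,"wx":0,"wy":0,"wz":0},{"tx":-1.1,"ty":0,"tz":11,"wx":0,"wy":0,"wz":0},{"tx":-0.5,"ty":0,"tz":8,"wx":0,"wy":0,"wz":0},{"tx":0,"ty":0,"tz":0,"wx":0,"wy":0,"wz":0},{"tx":0,"ty":0,"tz":0,"wx":0,"wy":0,"wz":0}]'
```

```text
t: 63.0
tcp_pos: [0.3965, 0.2622, 0.0222]
tcp_rot: [-0.001, 1.0, 0.02, -0.0]
wrist_force: [0.1, 3.8, 0.9]
width: 0.0197
finger_force: 30.0
```

```bash
python3 -m pendant '[{"tx":0,"ty":0,"tz":2.5,"wx":0,"wy":0,"wz":0},{"tx":0,"ty":0,"tz":0,"wx":0,"wy":0,"wz":0},{"tx":0,"ty":0,"tz":0,"wx":0,"wy":0,"wz":0}]'|egrep 'pos|force'
python3 -m pendant '[{"tx":0,"ty":0,"tz":0,"wx":0,"wy":0,"wz":0},{"tx":0,"ty":0,"tz":0,"wx":0,"wy":0,"wz":0},{"tx":0,"ty":0,"tz":0,"wx":0,"wy":0,"wz":0},{"tx":0,"ty":0,"tz":0,"wx":0,"wy":0,"wz":0},{"tx":0,"ty":0,"tz":-20,"wx":0,"wy":0,"wz":0},{"tx":0,"ty":0,"tz":-40,"wx":0,"wy":0,"wz":0},{"tx":0,"ty":0,"tz":-40,"wx":0,"wy":0,"wz":0},{"tx":0,"ty":0,"tz":-40,"wx":0,"wy":0,"wz":0},{"tx":0,"ty":0,"tz":0,"wx":0,"wy":0,"wz":0},{"tx":0,"ty":0,"tz":0,"wx":0,"wy":0,"wz":0},{"tx":0,"ty":0,"tz":0,"wx":0,"wy":0,"wz":0}]' 50
python3 -c "
from h import *
np.set_printoptions(precision=4,suppress=True)
f=grab('top');save(f,'top9.png');print(tins(f));ontin(f);P=world(f)
for u in (-.08,0,.08):
  print([np.round(P[tuple(pix(f,[x,.266+u,.07])[0].round().astype(int)[::-1])][2],3) for x in (.445,.53,.62)])"
```

```text
tcp_pos: [0.3966, 0.2622, 0.0209]
wrist_force: [-2.8, 3.9, 10.8]
finger_force: 30.0
t: 64.4
tcp_pos: [0.3955, 0.2607, 0.1591]
tcp_rot: [0.001, 1.0, 0.02, -0.002]
wrist_force: [-0.4, -0.4, -0.5]
width: 0.0498
finger_force: 0.0
[[ 0.5831 -0.2972  0.0467]
 [ 0.5905 -0.16    0.0465]
 [ 0.601  -0.0251  0.0463]]
on tin 205 [ 0.6012 -0.0282  0.0662] 0.003067876816272876
on tin 206 [ 0.5901 -0.162   0.066 ] 0.0030245065398856043
on tin 216 [ 0.5815 -0.2999  0.0662] 0.003013627650594268
[np.float64(0.074), np.float64(0.07), np.float64(0.072)]
[np.float64(0.072), np.float64(0.077), np.float64(0.076)]
[np.float64(0.073), np.float64(0.075), np.float64(0.068)]
```

View pics/top9.png

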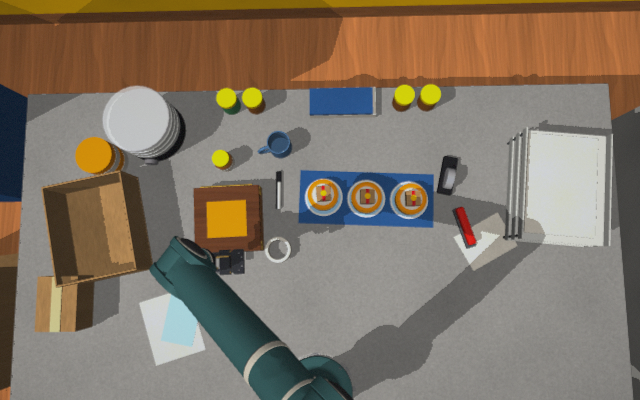

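The lid is flat at about 70 mm. All three tins (323,197), (367,197), (410,199) stand in circles with boxes on top, the bystanders are where they were, and the arm is clear.

```bash
python3 -c "
from plant import arm
print(arm.finish_job())"
```

```text
the job is handed in; nothing more can be done
None
```

The job is handed in: by my last camera check, all three tins stood in their own circles with a sampler box centred on each, the lid was shut and the arm was clear; no verdict came back.

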